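Index the test carousel and unload the recorder

TASK

Push the carousel round by one of its finger posts, not by the recorder, until its pointer bar lines up with the raised index mark on the base and it stands still there. Then draw the black recorder up out of its slanted nest and lower it, still leaning the same way with its screen side up, fully into the slanted rack on the bench beside the carousel before letting go. Leave the carousel on its mark and the other things on the bench where they are.

Things in the scene. Friction and masses are not known exactly. Their poses are not given: they have to be found in the camera images.
- stage: The fixed round grey base of the carousel, 320 mm across, 12 mm thick. Origin at its underside centre on the bench, which is the carousel's axis; its x axis points along the bench from the axis to the index mark. The base does not move during the work.
- mark (a point): Top of the index mark: a small upright dark steel block, 30 x 12 mm, its top 32 mm above the bench, standing on the base just outside the carousel's rim, on the side away from the robot, 160 mm from the axis along the base's x.
- carousel: The aluminium turntable, a disc 276 mm across, 12 mm thick, top 32 mm above the bench, turning on a stiff bearing (under 2 N at a post); it stays where left. Origin on the axis, 20 mm above the bench; its x axis points through the nest to the pointer bar. On the mark this lies along the base's x within 5 degrees; at the start it stands 40 to 115 degrees anticlockwise of it, seen from above.
- pointer (a point): Outer end of the dark flat pointer bar (40 x 12 mm) on the disc's rim, outward of the nest, 135 mm from the axis along carousel x.
- nest_seat (a point): Where the recorder's centre lies in the nest, a white easel on the disc leaning 30 degrees from vertical towards the axis. Two ribs 16 mm wide, centred 36 mm either side of the middle, carry the under face up to 70 mm along the slant (56 mm free between them for a finger); a lip 21 mm high stands before the screen face, 23 mm stops beside the edges; 3 mm clearance.
- post_a (a point): Top centre of a plain upright steel finger post, 16 mm across, 40 mm tall on the disc (top 72 mm above the bench), 120 mm from the axis along carousel +y, a quarter turn anticlockwise of the nest.
- post_b (a point): Top centre of the second, equal post, opposite to the nest, 120 mm from the axis along carousel -x. A low black terminal block (34 x 50 mm, top 30 mm above the disc) is fixed on the disc half-way between it and the axis.
- post_c (a point): Top centre of the third, equal post, 120 mm from the axis along carousel -y, a quarter turn clockwise of the nest.
- unit_center (a point): Centre of the loose recorder, a black slab 24 mm thick, 110 wide, 110 tall, 0.2 to 0.45 kg, screen and buttons on one face. Own axes: z up its height (leaning 30 degrees in the nest), y its width, x out of the screen face, which looks outward and up. Grip it across the 24 mm at the middle of its upper edge, the tool leaning with it; the upper 40 mm are clear of the nest. It comes out along its own z.
- rack: The empty outgoing rack fixed on the bench, left or right of the carousel: a grey plate 120 x 150 mm, 12 mm thick, with a white easel like the nest but wider. Origin at its underside centre. It leans 30 degrees from vertical towards rack -x (the robot). Ribs as in the nest; the slot is 36 mm wide for the 24 mm thickness, 126 mm for the 110 mm width; the lip stands 21 mm along the slant on the far side.
- rack_seat (a point): Where the recorder's centre lies when it is fully in the rack, middle of the width, its lower edge on the slot's floor and its under face on the ribs: at x = -12.5 mm, y = 0, z = 75.6 mm from the rack's origin. Its own y then lies along rack y and its z leans 30 degrees towards rack -x.
- tape_roll: Bystander: a roll of tape lying flat, 90 mm across, 20 mm high. Origin at its underside centre.
- adapter: Bystander: a black power adapter, 85 x 45 x 30 mm. Origin at its underside centre.
- screwdriver: Bystander: a black-handled screwdriver lying at the near right. Origin at its underside centre.
- spare_unit: Bystander: a second recorder lying flat, screen up, 110 x 110 x 24 mm, at the far left. Origin at its underside centre.
- tweezer_cup: Bystander: an empty grey cup, 64 mm across, 70 mm high, at the far right. Origin at its underside centre.
Mind the look-alikes: they are no part of the job. Leave any pink look-alike of the rack alone.

How it is judged:
By the outcome, as a careful person would: the job done as asked, in the order asked, and still so for the second after the job is handed in, with the robot touching nothing.
It also fails if it takes over 64 s, if anything falls off the work surface, if the arm or the gripper's body presses on something with over 40 N, if the wrist force passes 120 N, or if a joint passes its speed limit or range.

ROBOT

A 6-joint arm with a two-finger parallel gripper is mounted at the origin on the work surface. World frame = base frame: x ahead of the robot, y to its left, z up, the work surface at z = 0. Lengths are in m, angles in rad, forces in N, time in s.
With the tool pointing down it reaches from about 0.3 to 0.775 m from the base axis. Payload 14.6 kg.
Tool frame: the origin (TCP) lies on the front face of the gripper's body, between the roots of the fingers; the fingertips stand 97 mm ahead of it and the grasp point (between the pads) lies 78 mm ahead of it; z points along the fingers, y is the direction in which the jaws open and shut (so a half turn about z gives the same grasp; the last joint's range is limited). The gripper opens to 94 mm and grips with 3 to 60 N. Pads are 16 mm wide; open, the fingers measure 119 mm over their backs; the gripper's body (75 mm by 177 mm) begins 78 mm behind the grasp point.
Start: joints at [-1.276, 0.3, 1.521, -0, 1.321, -0.067], TCP at [0.195, -0.514, 0.303] pointing down, gripper open.
Joint ranges: [-3.03, 3.03], [-0.79, 2.21], [0.23, 2.52], [-1.04, 4.18], [0, 3.07], [-2.55, 2.55]. Speed limits (rad/s): [2.22, 2.22, 2.57, 3.14, 3.14, 3.14].

INTERFACE

Orientations are given as [roll, pitch, yaw] about the fixed x, y, z axes, in that order (R = Rz(yaw) Ry(pitch) Rx(roll)).
In Python, from station import ctrl gives the robot as it stands. The module is installed in compiled form; this text tells all that it offers.
- The arm moves only by the shell command python3 -m pendant 'ROWS' [FORCE]. ROWS is JSON, a list of rows, each an object of numbers: "rx", "ry", "rz": the turn, a rotation vector about the tool's x, y, z each as a share of 4 degrees, from -1 to 1; "tx", "ty", "tz": the shift along the tool's x, y, z each as a share of 0.04 m, from -1 to 1; "grip": the gripper command: -1 is fully open, 1 is shut, values between are in proportion. A call has 1 to 8 rows; each row shifts and turns the pose as measured when the row begins, along the tool's axes as they then stand; what a row does not reach is not made up. A row lasts 1/12 s, in which the tool goes at most 41.7 mm and 7.16 degrees, less where a joint would pass 70% of its speed; a pose out of reach is approached as far as the arm can. A call with a number of a shift or a turn outside -1 to 1 is refused whole. A call with a gripper value outside its range is refused whole. The fingers move at their own pace and stop on an object; FORCE is the grip in N (left out, the last holds). Time passes only in rows, so rows that do not move let the fingers close. It gives the time, the measured TCP pose, the force and the opening at its end, in the units of the state.
- ctrl.get_obs(): the state, without advancing time (a new reading comes with each control period).
- ctrl.camera(name): name is "scene" or "side" or "wrist"; returns a dict with "pixels" (480x640x3 uint8, blue, green, red), "fx", "fy", "cx", "cy" (pixels), "k1" (the pictures are not rectified: a ray, as slopes to the right and down, at radius r is drawn at 1 + k1 r^2 times it, then the intrinsics apply), "world_from_camera" (4x4, takes a point from camera to world coordinates). Camera axes: x right, y up, looking along -z (the intrinsics and any distortion apply to the point x, -y, -z); pixel columns grow to the right and rows downward; lengths in m; the calibration is good to about 2 mm. A picture is of the moment at which its call begins. There is no depth.
- ctrl.hand_in(): hands the job in, once; it reports no verdict.
The state is a dict: "time_s": time; "qpos": joint angles; "joint_vel": joint speeds; "tau": joint torques, N m; "ee_pos": TCP position; "eef_rot": TCP orientation; "force": force on the tool from outside, world axes, zero at the start; "moment": the same for the moment, N m; "grip_width": finger opening in m.
Only numpy, scipy, OpenCV 4.12 (cv2) and the standard library are available. Lean on these libraries where they do the work, as an engineer would, in place of code of your own. Each camera call takes 0.05 s, during which the arm holds its last target.

## Working session

There is one attempt and no reset: what is moved stays moved. The work goes in short steps, Python scripts to look and compute and a shell command to move; the robot and the scene stay as the last step left them, time stands still between calls to the robot, and variables do not carry over. Pictures are saved under pics/ and viewed, and the job is handed in when it is done.

```bash
mkdir -p pics; ls; python3 - <<'E'
from station import ctrl
import cv2,json
o=ctrl.get_obs(); print({k:(v.tolist() if hasattr(v,'tolist') else v) for k,v in o.items()})
import numpy as np
for n in ["scene","side","wrist"]:
    c=ctrl.camera(n); cv2.imwrite(f"pics/{n}0.png",np.asarray(c["pixels"]))
    print(n,c["fx"],c["fy"],c["cx"],c["cy"],c["k1"],np.round(c["world_from_camera"],4).tolist())
E
```

```text
pics
{'time_s': 0.0, 'qpos': [-1.275598264075489, 0.30046432065213846, 1.5215906503824892, -4.358918817952223e-06, 1.320656110631279, -0.06662447805532934], 'joint_vel': [-0.0011291021886147216, -0.0009665095526162346, 6.967645041884262e-05, -0.0016768635292600067, -0.00012017778622631033, 0.0011852096047149962], 'tau': [-0.0027692902222042903, -53.18029761314392, -35.27393817901611, 0.07076231762766838, 0.024391825427301228, -8.994713880383642e-05], 'ee_pos': [0.19462981783309996, -0.5142545677196771, 0.3020859283751802], 'eef_rot': [-3.1404764257586972, -7.024687459877832e-05, 0.3618235829366345], 'force': [-0.6413847364891929, 0.40576789248960565, 0.971974932737787], 'moment': [-0.00011046340781668838, -0.06528442972604043, -0.05248270542560249], 'grip_width': 0.09394024157619933}
scene 454.23670951505505 454.23670951505505 313.9662118281645 245.6036959231303 -0.10754897036051678 [[0.4497, -0.76, 0.4692, 0.9208], [0.8931, 0.3767, -0.2458, -0.2994], [0.0101, 0.5296, 0.8482, 0.9264], [0.0, 0.0, 0.0, 1.0]]
side 510.4203034857046 510.4203034857046 324.31459848000907 229.82579217519245 -0.07933132785388282 [[-0.7546, 0.4016, -0.519, -0.1085], [-0.6561, -0.4759, 0.5856, 0.6223], [-0.0118, 0.7824, 0.6226, 0.8099], [0.0, 0.0, 0.0, 1.0]]
wrist 411.4331767918374 411.4331767918374 324.4789278108978 246.43502606403453 -0.031238475543849488 [[0.3532, 0.9028, 0.2452, 0.2654], [-0.9355, 0.341, 0.092, -0.4881], [-0.0006, -0.2619, 0.9651, 0.3844], [0.0, 0.0, 0.0, 1.0]]
```

View pics/scene0.png

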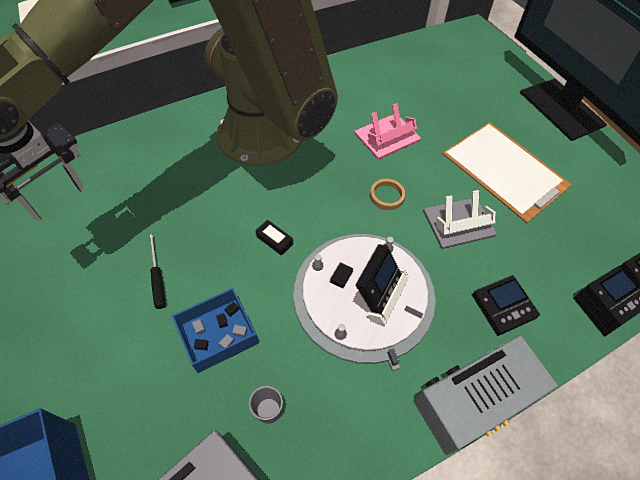

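View pics/side0.png

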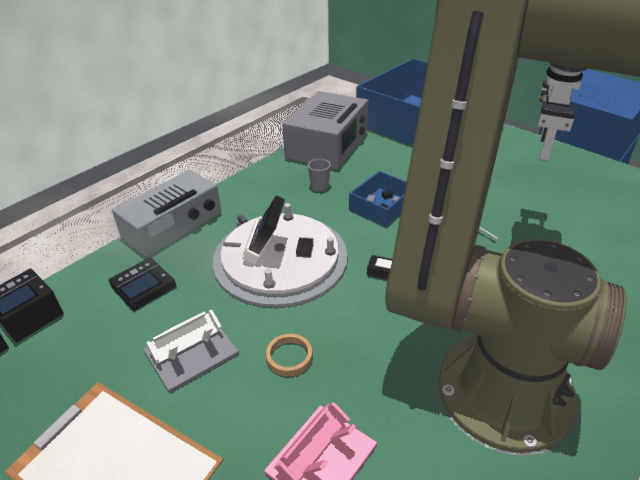

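View pics/wrist0.png

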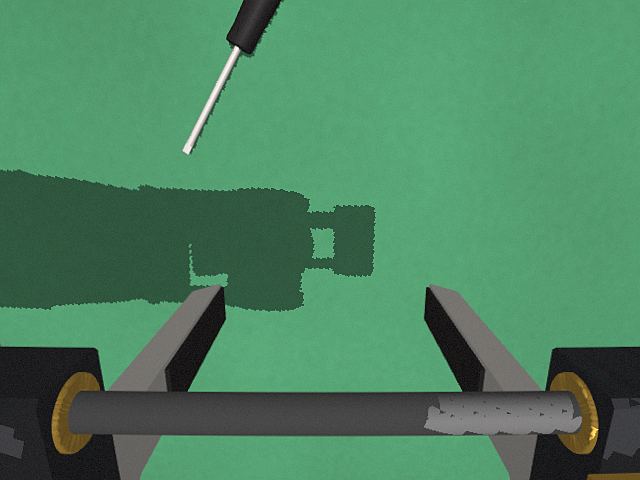

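The scene view shows the carousel at (365,297), with posts at (318,262), (390,243) and (341,331), the pointer bar at (413,311) and the index mark at (393,358). There are two candidate racks. The grey plate with a white easel at (460,220) fits the description. The pink one at (388,130) is the look-alike to leave alone. I'll confirm both in crops.

```bash
cat > h.py <<'E'
import numpy as np, cv2
from scipy.spatial.transform import Rotation as R
def cam(ctrl,n):
    c=ctrl.camera(n); c=dict(c); c["pixels"]=np.asarray(c["pixels"]).astype(np.uint8); return c
def proj(c,P):
    P=np.atleast_2d(P); M=np.linalg.inv(np.asarray(c["world_from_camera"]))
    q=P@M[:3,:3].T+M[:3,3]; a=q[:,0]/-q[:,2]; b=-q[:,1]/-q[:,2]
    s=1+c["k1"]*(a*a+b*b)
    return np.c_[c["fx"]*a*s+c["cx"],c["fy"]*b*s+c["cy"]]
def unproj(c,uv,z):
    uv=np.atleast_2d(uv).astype(float); K=np.array([[c["fx"],0,c["cx"]],[0,c["fy"],c["cy"]],[0,0,1]])
    d=cv2.undistortPoints(uv[:,None],K,np.array([c["k1"],0,0,0.]),None)[:,0]
    W=np.asarray(c["world_from_camera"]); r=np.c_[d[:,0],-d[:,1],-np.ones(len(d))]@W[:3,:3].T
    o=W[:3,3]; t=(z-o[2])/r[:,2]; return o+r*t[:,None]
def crop(c,name,u0,v0,w,h,s,pts=None):
    im=c["pixels"].copy()[v0:v0+h,u0:u0+w]; im=cv2.resize(im,None,fx=s,fy=s,interpolation=cv2.INTER_CUBIC)
    if pts is not None:
        for p in pts: cv2.circle(im,(int((p[0]-u0+.5)*s),int((p[1]-v0+.5)*s)),2,(0,0,255),-1)
    cv2.imwrite(name,im)
def save(c,f): np.save(f,c,allow_pickle=True)
E
python3 - <<'E'
from station import ctrl
from h import *
for n in ["scene","side"]:
    c=cam(ctrl,n); save(c,n+"0.npy")
    if n=="scene":
        crop(c,"pics/sc1.png",285,225,160,150,4); crop(c,"pics/sr1.png",415,175,100,80,7)
    else:
        crop(c,"pics/dc1.png",205,185,160,120,5); crop(c,"pics/dr1.png",135,300,120,100,6)
E
```

```text
(no output)
```

View pics/sc1.png

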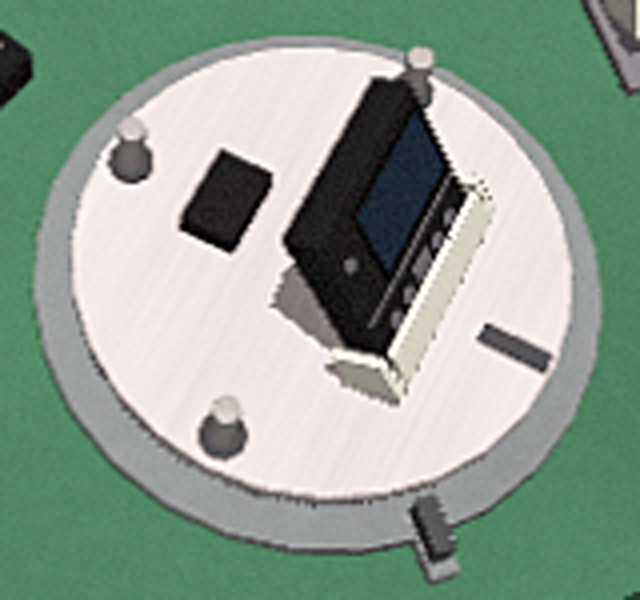

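View pics/sr1.png

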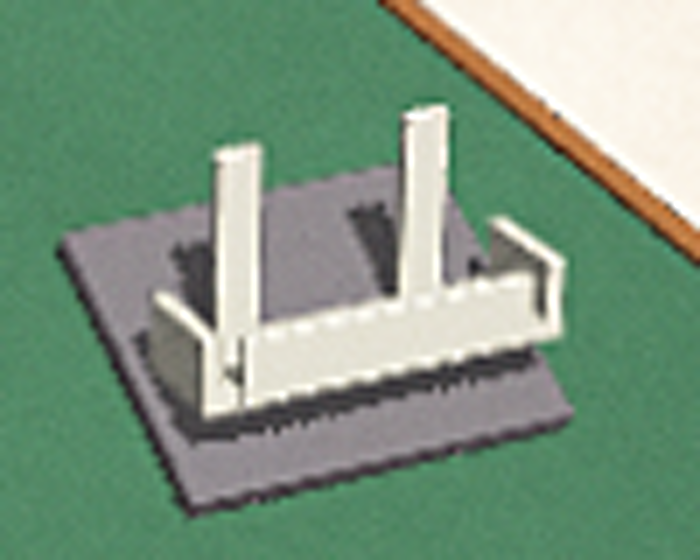

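View pics/dc1.png

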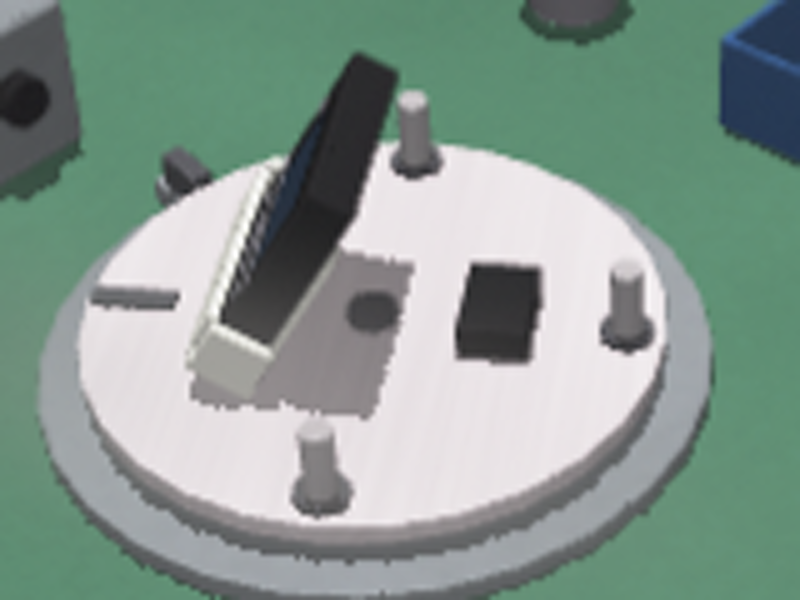

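View pics/dr1.png

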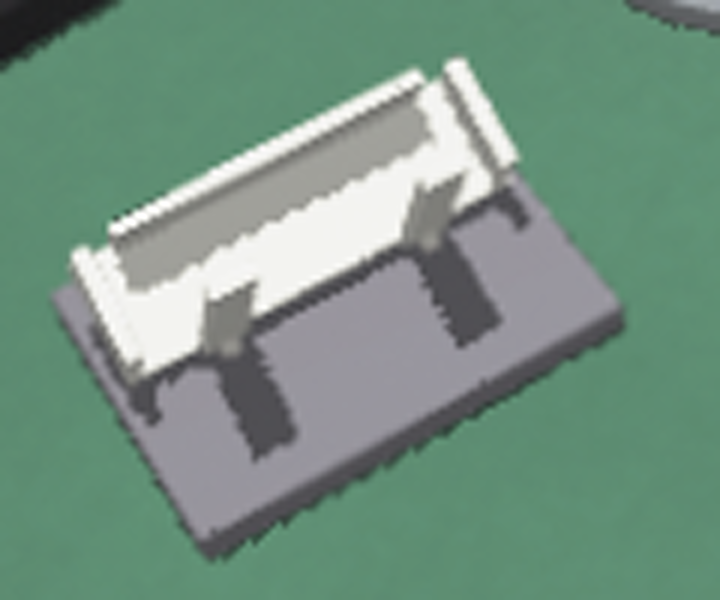

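The crops show the grey rack with its white easel clearly, and the black terminal block is beside post_b. Next I'll fit the carousel and rack poses from these pixels.

```bash
cat > fit0.py <<'E'
from h import *
from scipy.optimize import least_squares
S=np.load("scene0.npy",allow_pickle=True).item(); D=np.load("side0.npy",allow_pickle=True).item()
# local pts on carousel; order a,b,c,pointer end
L=np.array([[0,.12,.072],[-.12,0,.072],[0,-.12,.072],[.135,0,.034]])
s4=lambda u,v:(285+u/4-.5,225+v/4-.5); d5=lambda u,v:(205+u/5-.5,185+v/5-.5)
so=np.array([s4(421,58),s4(131,130),s4(226,407),s4(549,361)])
do=np.array([d5(317,430),d5(627,267),d5(412,98),d5(92,297)])
sm=np.array(s4(430,515)); dm=np.array(d5(190,163))
def rz(a): return np.array([[np.cos(a),-np.sin(a),0],[np.sin(a),np.cos(a),0],[0,0,1]])
def f(p,full=False):
    x,y,a,m=p[:4]; t=np.array([x,y,0]); P=L@rz(a).T+t; M=np.array([[.16,0,.032]])@rz(m).T+t
    return np.r_[(proj(S,P)-so).ravel(),(proj(D,P)-do).ravel(),(proj(S,M)-sm).ravel(),(proj(D,M)-dm).ravel()]
print("unproj",unproj(S,so,.072),unproj(D,do,.072))
r=least_squares(f,[.5,0,.8,0],loss='soft_l1'); print(r.x[:2],np.degrees(r.x[2:]));print(np.round(f(r.x).reshape(-1,2),1))
# rack: plate top corners z=.012
sr=lambda u,v:(415+u/7-.5,175+v/7-.5); dr=lambda u,v:(135+u/6-.5,300+v/6-.5)
# corners: (near robot, right), (near,left),(far,right),(far,left)
print("rack scene",unproj(S,[sr(62,242),sr(190,505),sr(572,412)],.012))
print("rack side",unproj(D,[dr(52,295),dr(205,545),dr(625,310),dr(515,175)],.012))
Lr=np.array([[-.06,-.075,.012],[.06,-.075,.012],[.06,.075,.012],[-.06,.075,.012]])
E
python3 fit0.py
```

```text
unproj [[ 0.50824697  0.10884709  0.072     ]
 [ 0.47756679 -0.05853774  0.072     ]
 [ 0.64245738 -0.08892326  0.072     ]
 [ 0.69516895  0.07085903  0.072     ]] [[ 0.50718536  0.1096282   0.072     ]
 [ 0.47754739 -0.05772944  0.072     ]
 [ 0.64503426 -0.08929822  0.072     ]
 [ 0.64827647  0.11454     0.072     ]]
[0.57503979 0.01059251] [34.64765811 -9.32256118]
[[-0.2 -0.6]
 [ 0.1 -0.6]
 [ 0.5  0.2]
 [ 0.3  0.4]
 [ 0.2 -0. ]
 [ 0.4  0.2]
 [ 0.2  0.5]
 [ 0.7 -0. ]
 [ 0.6  2.2]
 [ 0.2 -0.1]]
rack scene [[0.44053817 0.26204016 0.012     ]
 [0.55363397 0.23871326 0.012     ]
 [0.58315901 0.38523121 0.012     ]]
rack side [[0.58278453 0.38703308 0.012     ]
 [0.46495191 0.41079928 0.012     ]
 [0.43507591 0.26588079 0.012     ]
 [0.50640318 0.25221468 0.012     ]]
```

Fitted so far: axis at (0.575, 0.011), carousel yaw 34.6°, mark near -9°. The mark residual is loose, so I'll check it and the rack with wireframe overlays.

```bash
cat > model.py <<'E'
from h import *
def box(cx,cy,z0,z1,lx,ly):
    return np.array([[cx+a*lx/2,cy+b*ly/2,z] for z in (z0,z1) for a,b in ((-1,-1),(1,-1),(1,1),(-1,1))])
BE=[(0,1),(1,2),(2,3),(3,0),(4,5),(5,6),(6,7),(7,4),(0,4),(1,5),(2,6),(3,7)]
def T(P,x,y,a,z=0):
    M=R.from_euler('z',a,degrees=True).as_matrix(); return P@M.T+np.array([x,y,z])
def slab(seatx,seatz,sx=.024,sy=.110,sz=.110,lean=30):
    """recorder in nest/rack frame, z leaning to -x"""
    l=np.radians(lean); z=np.array([-np.sin(l),0,np.cos(l)]); x=np.array([np.cos(l),0,np.sin(l)]); y=np.array([0,1,0])
    b=box(0,0,-sz/2,sz/2,sx,sy); return b@np.array([x,y,z])+np.array([seatx,0,seatz])
def draw(c,boxes,name,u0,v0,w,h,s,circ=()):
    im=cv2.resize(c["pixels"][v0:v0+h,u0:u0+w],None,fx=s,fy=s,interpolation=cv2.INTER_CUBIC)
    q=lambda p:tuple(np.round(((p-[u0,v0])+.5)*s).astype(int).tolist())
    for B,col in boxes:
        p=proj(c,B)
        for i,j in BE: cv2.line(im,q(p[i]),q(p[j]),col,1,cv2.LINE_AA)
    for P,col in circ: cv2.polylines(im,[np.array([q(p) for p in proj(c,P)])],False,col,1,cv2.LINE_AA)
    cv2.imwrite(name,im)
E
cat > ov0.py <<'E'
from model import *
S=np.load("scene0.npy",allow_pickle=True).item(); D=np.load("side0.npy",allow_pickle=True).item()
X,Y=.575,.0106; A=34.65; M=-9.3; 
t=np.linspace(0,2*np.pi,90)
circ=[(np.c_[X+r*np.cos(t),Y+r*np.sin(t),0*t+z],(0,160,255)) for r,z in((.16,.012),(.138,.032))]
bx=[(T(box(.16,0,.012,.032,.03,.012),X,Y,M),(0,0,255)),(T(box(.115,0,.032,.034,.04,.012),X,Y,A),(255,0,255)),
 (T(slab(.07,.0956),X,Y,A),(0,255,255)),(T(box(0,0,0,.012,.12,.15),.512,.324,-11.5),(0,0,255)),(T(slab(-.0125,.0756),.512,.324,-11.5),(0,255,255))]
draw(S,bx,"pics/ovs1.png",285,200,240,180,3.3,circ); draw(D,bx,"pics/ovd1.png",135,180,230,225,2.6,circ)
draw(S,bx,"pics/ovs2.png",375,330,50,50,11,circ); draw(D,bx,"pics/ovd2.png",215,200,60,60,10,circ)
E
python3 ov0.py
```

```text
(no output)
```

View pics/ovs1.png

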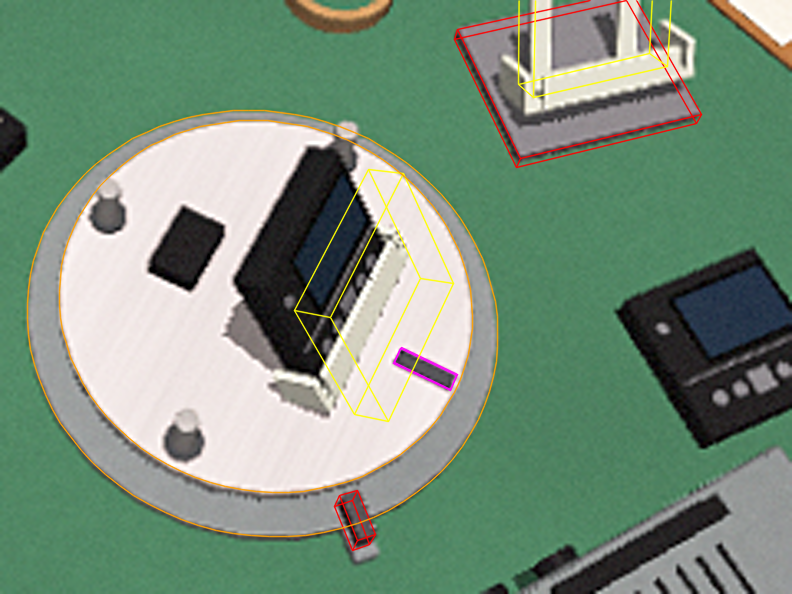

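View pics/ovd1.png

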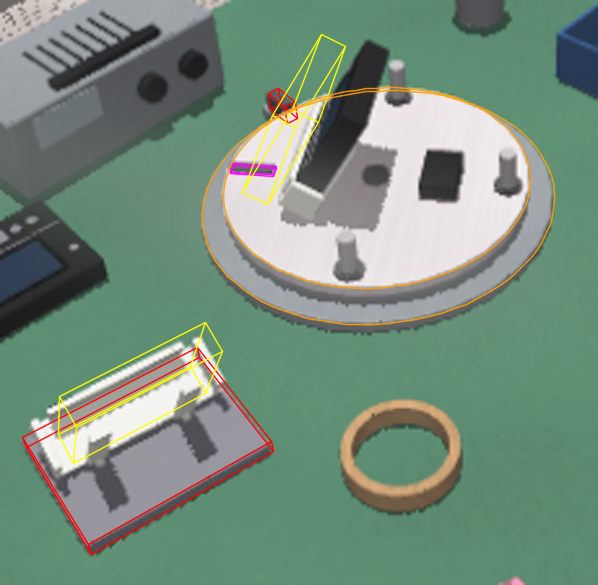

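View pics/ovs2.png

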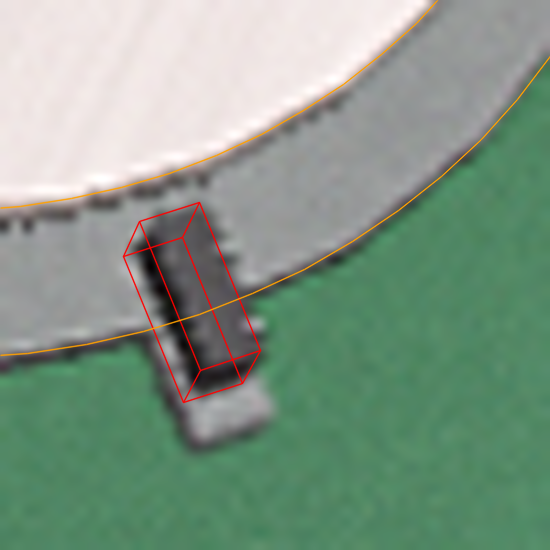

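View pics/ovd2.png

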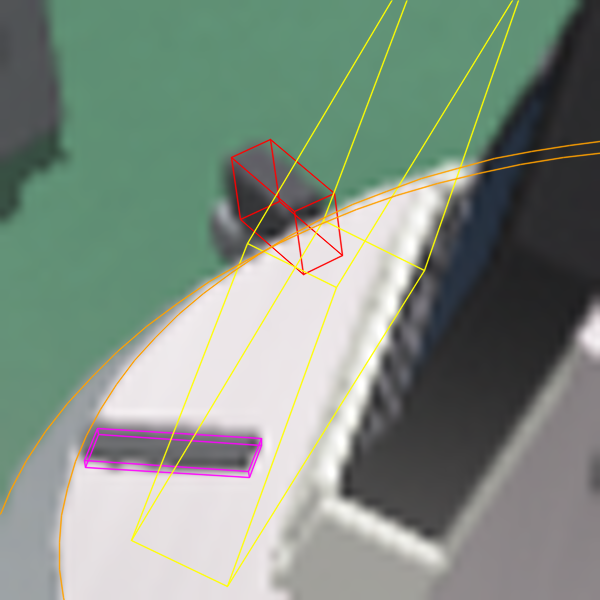

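The disc, base circles, pointer and rack plate all fit, and the mark is within about 1 px. The nest seat radius needs tuning, so I'll fit the recorder.

```bash
cat > ov1.py <<'E'
from model import *
S=np.load("scene0.npy",allow_pickle=True).item(); D=np.load("side0.npy",allow_pickle=True).item()
X,Y=.575,.0106; A=34.65
bx=[(T(slab(sx,.0956),X,Y,A),col) for sx,col in((.035,(0,255,255)),(.045,(0,0,255)))]
draw(S,bx,"pics/ovs3.png",340,225,80,100,6); draw(D,bx,"pics/ovd3.png",230,185,70,90,6.5)
E
python3 ov1.py
```

```text
(no output)
```

View pics/ovs3.png

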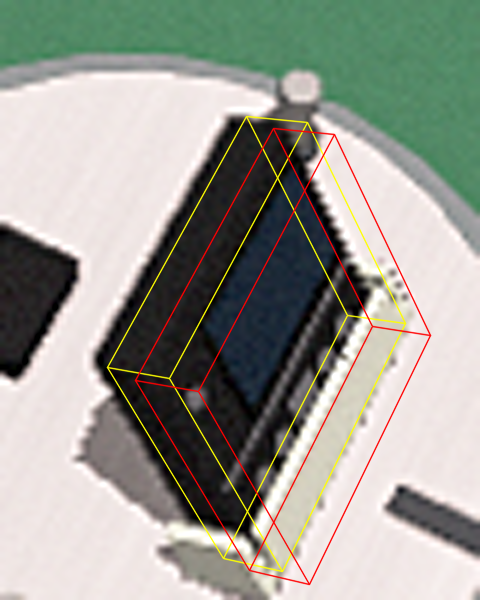

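View pics/ovd3.png

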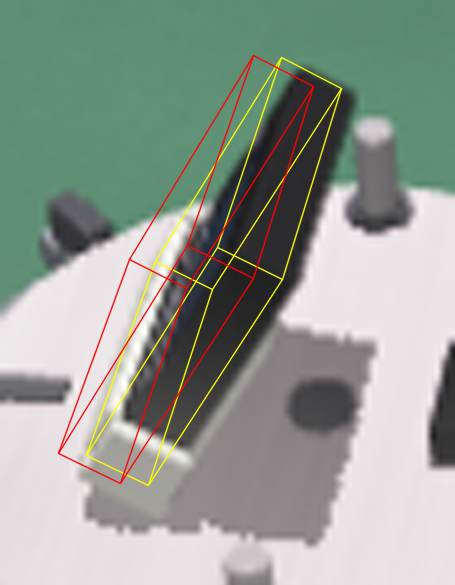

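```bash
cat > go.py <<'E'
# usage: go.py x y z yaw lean(deg; tool leans about yaw...)  -> prints shift in tool units and turn in units
import sys
from station import ctrl
from h import *
def target(x,y,z,tz_dir,ty_dir):
    zt=np.array(tz_dir,float); zt/=np.linalg.norm(zt); yt=np.array(ty_dir,float); yt-=zt*(yt@zt); yt/=np.linalg.norm(yt)
    return np.array([x,y,z]),np.c_[np.cross(yt,zt),yt,zt]
def report(p,Rt):
    o=ctrl.get_obs(); Rc=R.from_euler('xyz',o["eef_rot"]).as_matrix(); d=Rc.T@(p-np.array(o["ee_pos"]))
    rv=np.degrees(R.from_matrix(Rc.T@Rt).as_rotvec())
    print("t %.2f pos %s rpy %s F %s grip %.4f"%(o["time_s"],np.round(o["ee_pos"],4),np.round(np.degrees(o["eef_rot"]),2),np.round(o["force"],1),o["grip_width"]))
    print("q",np.round(o["qpos"],2))
    print("shift units(40mm)",np.round(d/.04,3),"turn units(4deg)",np.round(rv/4,3))
if __name__=="__main__":
    x,y,z,yaw,lean=map(float,sys.argv[1:6])
    # yaw = tool yaw when down; lean: tool z tilted toward +tool-y by lean deg (rot about tool x by -lean)
    Rt=(R.from_euler('xyz',[180,0,yaw],degrees=True)*R.from_euler('x',-lean,degrees=True)).as_matrix()
    report(np.array([x,y,z]),Rt)
E
python3 -m pendant '[{"rz":-0.88,"grip":0.15},{"rz":-0.88,"grip":0.15},{"rz":-0.88,"grip":0.15},{"rz":-0.88,"grip":0.15}]' 20
python3 go.py .4763 -.0576 .30 34.65 0
```

```text
t 0.25 pos [ 0.1946 -0.5143  0.3024] rpy [-179.96   -0.     20.73] F [ 0.1 -0.3 -0.1] grip 0.0939
q [-1.28  0.3   1.52  0.    1.32 -0.07]
shift units(40mm) [10.627 -8.186  0.065] turn units(4deg) [-9.00e-03 -2.00e-03 -3.48e+00]$[0]: bad value
```

```bash

python3 -m pendant '[{"rx":0,"ry":0,"rz":-0.88,"tx":0,"ty":0,"tz":0,"grip":0.15},{"rx":0,"ry":0,"rz":-0.88,"tx":0,"ty":0,"tz":0,"grip":0.15},{"rx":0,"ry":0,"rz":-0.88,"tx":0,"ty":0,"tz":0,"grip":0.15},{"rx":0,"ry":0,"rz":-0.88,"tx":0,"ty":0,"tz":0,"grip":0.15}]' 20
python3 go.py .4763 -.0576 .30 34.65 0
```

```text
time_s: 0.58
ee_pos: [0.1946, -0.5142, 0.3019]
eef_rot: [-3.14, -0.001, 0.615]
force: [-0.3, 0.4, 0.1]
grip_width: 0.0708
t 0.58 pos [ 0.1946 -0.5142  0.3019] rpy [-1.7992e+02 -3.0000e-02  3.5250e+01] F [-0.3  0.4  0.1] grip 0.0708
q [-1.28  0.3   1.52  0.    1.32 -0.32]
shift units(40mm) [12.339 -5.258  0.061] turn units(4deg) [-0.021 -0.007  0.149]
```

```bash

python3 -m pendant '[{"rx":0,"ry":0,"rz":0,"tx":0.85,"ty":-0.36,"tz":0,"grip":0.15},{"rx":0,"ry":0,"rz":0,"tx":0.85,"ty":-0.36,"tz":0,"grip":0.15},{"rx":0,"ry":0,"rz":0,"tx":0.85,"ty":-0.36,"tz":0,"grip":0.15},{"rx":0,"ry":0,"rz":0,"tx":0.85,"ty":-0.36,"tz":0,"grip":0.15},{"rx":0,"ry":0,"rz":0,"tx":0.85,"ty":-0.36,"tz":0,"grip":0.15},{"rx":0,"ry":0,"rz":0,"tx":0.85,"ty":-0.36,"tz":0,"grip":0.15},{"rx":0,"ry":0,"rz":0,"tx":0.85,"ty":-0.36,"tz":0,"grip":0.15}]' 
python3 go.py .4763 -.0576 .30 34.65 0
```

```text
time_s: 1.17
ee_pos: [0.331, -0.2892, 0.3003]
eef_rot: [-3.138, -0.0, 0.611]
force: [0.4, -0.6, 0.3]
grip_width: 0.0399
t 1.17 pos [ 0.331  -0.2892  0.3003] rpy [-1.7982e+02 -2.0000e-02  3.5020e+01] F [ 0.4 -0.6  0.3] grip 0.0399
q [-0.8   0.05  1.82  0.    1.27  0.16]
shift units(40mm) [ 6.297 -2.657  0.018] turn units(4deg) [-0.045 -0.004  0.092]
```

```bash

python3 -m pendant '[{"rx":0,"ry":0,"rz":0,"tx":0.85,"ty":-0.36,"tz":0,"grip":0.15},{"rx":0,"ry":0,"rz":0,"tx":0.85,"ty":-0.36,"tz":0,"grip":0.15},{"rx":0,"ry":0,"rz":0,"tx":0.85,"ty":-0.36,"tz":0,"grip":0.15},{"rx":0,"ry":0,"rz":0,"tx":0.85,"ty":-0.36,"tz":0,"grip":0.15},{"rx":0,"ry":0,"rz":0,"tx":0.85,"ty":-0.36,"tz":0,"grip":0.15},{"rx":0,"ry":0,"rz":0,"tx":0.85,"ty":-0.36,"tz":0,"grip":0.15},{"rx":0,"ry":0,"rz":0,"tx":0.85,"ty":-0.36,"tz":0.3,"grip":0.15},{"rx":0,"ry":0,"rz":0,"tx":0.2,"ty":-0.08,"tz":0.7,"grip":0.15}]' 
python3 go.py .4763 -.0576 .20 34.65 0
python3 - <<'E'
from station import ctrl
from h import *
c=cam(ctrl,"scene"); crop(c,"pics/s2.png",235,165,200,150,4)
c=cam(ctrl,"wrist"); cv2.imwrite("pics/w2.png",c["pixels"])
E
```

```text
time_s: 1.83
ee_pos: [0.4797, -0.0465, 0.2654]
eef_rot: [3.136, -0.008, 0.613]
force: [0.2, -1.0, -0.1]
grip_width: 0.0397
t 1.83 pos [ 0.4797 -0.0465  0.2654] rpy [179.7   -0.47  35.14] F [ 0.2 -1.  -0.1] grip 0.0397
q [-0.17  0.18  1.76  0.    1.19  0.78]
shift units(40mm) [-0.244  0.169  1.635] turn units(4deg) [ 0.074 -0.119  0.122]
```

View pics/w2.png

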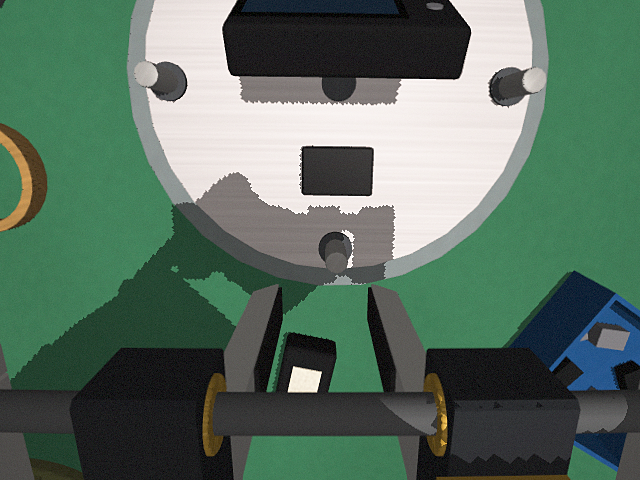

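View pics/s2.png

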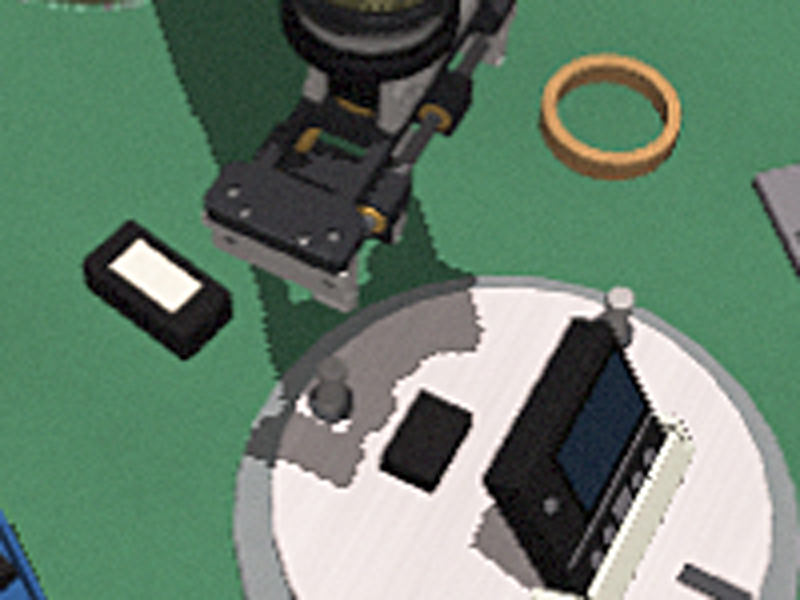

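The wrist view shows post_b's top at (336,258), centred between the fingers. The scene view shows the adapter well clear. I'll align first, then descend around the post.

```bash

python3 -m pendant '[{"rx":0.07,"ry":-0.12,"rz":0.12,"tx":-0.24,"ty":0.17,"tz":0.3,"grip":0.15},{"rx":0,"ry":0,"rz":0,"tx":0,"ty":0,"tz":0.5,"grip":0.15},{"rx":0,"ry":0,"rz":0,"tx":0,"ty":0,"tz":0.5,"grip":0.15}]' 
python3 go.py .4763 -.0576 .145 34.65 0
```

```text
time_s: 2.18
ee_pos: [0.4724, -0.0629, 0.2108]
eef_rot: [-3.139, 0.006, 0.604]
force: [-0.3, -0.6, 0.2]
grip_width: 0.04
t 2.18 pos [ 0.4724 -0.0629  0.2108] rpy [-179.83    0.33   34.61] F [-0.3 -0.6  0.2] grip 0.0400
q [-0.21  0.24  1.82 -0.    1.08  0.76]
shift units(40mm) [ 0.166 -0.05   1.643] turn units(4deg) [-0.043  0.082 -0.011]
```

```bash

python3 -m pendant '[{"rx":-0.04,"ry":0.08,"rz":0,"tx":0.16,"ty":-0.05,"tz":0.4,"grip":0.15},{"rx":0,"ry":0,"rz":0,"tx":0,"ty":0,"tz":0,"grip":0.15}]' 
python3 go.py .4763 -.0576 .145 34.65 0
```

```text
time_s: 2.35
ee_pos: [0.4742, -0.0615, 0.192]
eef_rot: [-3.139, 0.004, 0.599]
force: [-0.4, -0.2, 0.2]
grip_width: 0.0397
t 2.35 pos [ 0.4742 -0.0615  0.192 ] rpy [-179.84    0.2    34.33] F [-0.4 -0.2  0.2] grip 0.0397
q [-0.21  0.27  1.84 -0.    1.04  0.77]
shift units(40mm) [ 0.102 -0.047  1.174] turn units(4deg) [-0.04   0.05  -0.079]
```

```bash

python3 -m pendant '[{"rx":-0.04,"ry":0.05,"rz":-0.08,"tx":0.12,"ty":-0.06,"tz":0.3,"grip":0.15},{"rx":0,"ry":0,"rz":0,"tx":0.03,"ty":-0.02,"tz":0.4,"grip":0.15},{"rx":0,"ry":0,"rz":0,"tx":0,"ty":0,"tz":0.4,"grip":0.15},{"rx":0,"ry":0,"rz":0,"tx":0,"ty":0,"tz":0.1,"grip":0.15}]' 
python3 go.py .4763 -.0576 .145 34.65 0
```

```text
time_s: 2.68
ee_pos: [0.4767, -0.0621, 0.1471]
eef_rot: [3.138, -0.001, 0.598]
force: [-0.7, 0.2, 0.0]
grip_width: 0.0403
t 2.68 pos [ 0.4767 -0.0621  0.1471] rpy [ 1.7981e+02 -8.0000e-02  3.4280e+01] F [-0.7  0.2  0. ] grip 0.0403
q [-0.21  0.35  1.86 -0.    0.93  0.77]
shift units(40mm) [ 0.055 -0.1    0.052] turn units(4deg) [ 0.048 -0.02  -0.093]
```

```bash

python3 -m pendant '[{"rx":0.05,"ry":0,"rz":-0.09,"tx":0.05,"ty":-0.2,"tz":0.03,"grip":0.15},{"rx":0,"ry":0,"rz":0,"tx":0,"ty":-0.15,"tz":0,"grip":0.15},{"rx":0,"ry":0,"rz":0.6,"tx":0.02,"ty":-0.13,"tz":0,"grip":0.15},{"rx":0,"ry":0,"rz":1,"tx":0.03,"ty":-0.21,"tz":0,"grip":0.15},{"rx":0,"ry":0,"rz":1,"tx":0.03,"ty":-0.21,"tz":0,"grip":0.15},{"rx":0,"ry":0,"rz":1,"tx":0.03,"ty":-0.21,"tz":0,"grip":0.15}]' 
cat > car.py <<'E'
# current tool centre rel. axis: radius and angle; expected ideal
from station import ctrl
import numpy as np
o=ctrl.get_obs(); d=np.array(o["ee_pos"][:2])-[.575,.0106]; a=np.degrees(np.arctan2(d[1],d[0]))
y=np.degrees(o["eef_rot"][2]); print("t %.2f r %.4f ang %.2f (=> carousel yaw if centred %.2f, if 12mm ahead %.2f) toolyaw %.2f z %.4f F %s"%(o["time_s"],np.hypot(*d),a,(a+180+180)%360-180,(a+180+5.7+180)%360-180,y,o["ee_pos"][2],np.round(o["force"],1)))
E
python3 car.py
```

```text
time_s: 3.18
ee_pos: [0.4585, -0.023, 0.1518]
eef_rot: [3.139, -0.005, 0.341]
force: [0.4, -2.3, -1.7]
grip_width: 0.0401
t 3.18 r 0.1212 ang -163.90 (=> carousel yaw if centred 16.10, if 12mm ahead 21.80) toolyaw 19.54 z 0.1518 F [ 0.4 -2.3 -1.7]
```

```bash

python3 -m pendant '[{"rx":0,"ry":0,"rz":1,"tx":0.03,"ty":-0.21,"tz":0.15,"grip":0.15},{"rx":0,"ry":0,"rz":1,"tx":0.03,"ty":-0.21,"tz":0,"grip":0.15},{"rx":0,"ry":0,"rz":1,"tx":0.03,"ty":-0.21,"tz":0,"grip":0.15},{"rx":0,"ry":0,"rz":1,"tx":0.03,"ty":-0.21,"tz":0,"grip":0.15},{"rx":0,"ry":0,"rz":0.5,"tx":0.02,"ty":-0.1,"tz":0,"grip":0.15},{"rx":0,"ry":0,"rz":0,"tx":0,"ty":0,"tz":0,"grip":0.15}]' 
python3 car.py
cat > look.py <<'E'
import sys
from station import ctrl
from model import *
from scipy.optimize import minimize_scalar
n=sys.argv[1]; X,Y=.575,.0106; A=float(sys.argv[2]); 
c=cam(ctrl,"scene"); save(c,f"s_{n}.npy")
bx=[(T(box(.115,0,.032,.034,.04,.012),X,Y,A),(255,0,255)),(T(box(.16,0,.012,.032,.03,.012),X,Y,-9),(0,0,255))]
draw(c,bx,f"pics/l_{n}.png",285,225,160,150,4)
# pointer: dark pixels in disc annulus r .092-.137 at z .034, search angle of symmetric dark bar
g=cv2.cvtColor(c["pixels"],cv2.COLOR_BGR2GRAY).astype(np.float32)
best=[]
rr=np.linspace(.1,.13,16)
for a in np.arange(-30,50,.25):
    tt=np.linspace(-.005,.005,7); L=np.array([[r,t,.0345] for r in rr for t in tt]); 
    p=proj(c,T(L,X,Y,a)).astype(np.float32); v=cv2.remap(g,p[:,:1],p[:,1:],cv2.INTER_LINEAR).ravel()
    L2=np.array([[r,t,.033] for r in rr for t in (-.011,.011)]); p=proj(c,T(L2,X,Y,a)).astype(np.float32)
    w=cv2.remap(g,p[:,:1],p[:,1:],cv2.INTER_LINEAR).ravel(); best.append((v.mean()-w.mean(),a))
best.sort(); print("pointer candidates",best[:4])
E
python3 look.py 3 -2
```

```text
time_s: 3.68
ee_pos: [0.4553, 0.0171, 0.1533]
eef_rot: [3.138, -0.014, 0.008]
force: [1.0, -1.2, 0.1]
grip_width: 0.04
t 3.68 r 0.1199 ang 176.92 (=> carousel yaw if centred -3.08, if 12mm ahead 2.62) toolyaw 0.43 z 0.1533 F [ 1.  -1.2  0.1]
pointer candidates [(np.float32(-154.86244), np.float64(2.0)), (np.float32(-154.23392), np.float64(2.25)), (np.float32(-152.79144), np.float64(1.75)), (np.float32(-151.59521), np.float64(2.5))]
```

View pics/l_3.png

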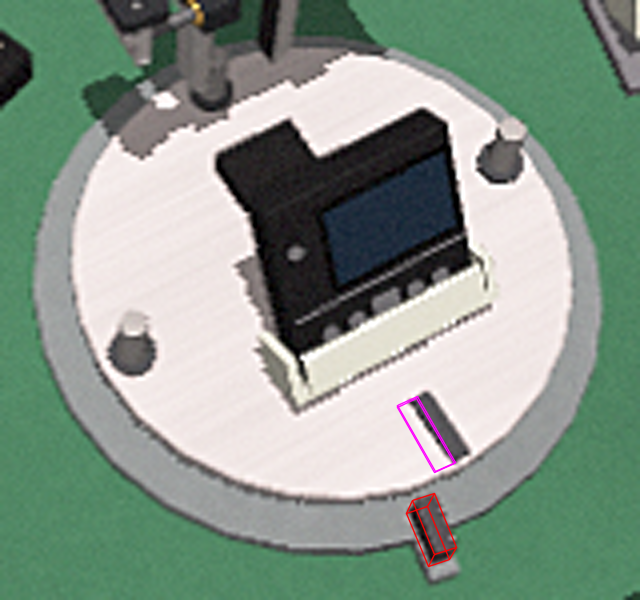

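```bash
python3 - <<'E'
from h import *
S=np.load("scene0.npy",allow_pickle=True).item();D=np.load("side0.npy",allow_pickle=True).item()
uv=np.array([[148,235],[205,210],[262,352],[205,372]])/11+[375-.5,330-.5]
P=unproj(S,np.vstack([uv,uv.mean(0)]),.032); d=P[:,:2]-[.575,.0106]
print(P.round(4),np.hypot(*d.T),np.degrees(np.arctan2(d[:,1],d[:,0])))
e=P[2]-P[1];print(np.degrees(np.arctan2(e[1],e[0])),np.linalg.norm(e))
E
python3 -m pendant '[{"rx":0,"ry":0.1,"rz":1,"tx":0.03,"ty":-0.21,"tz":0.15,"grip":0.15},{"rx":0,"ry":0,"rz":1,"tx":0.03,"ty":-0.21,"tz":0,"grip":0.15},{"rx":0,"ry":0,"rz":0,"tx":0,"ty":0,"tz":0,"grip":0.15}]' 
python3 car.py; python3 look.py 4 -8
```

```text
[[ 0.7202 -0.0187  0.032 ]
 [ 0.7209 -0.0066  0.032 ]
 [ 0.7491 -0.0116  0.032 ]
 [ 0.7475 -0.023   0.032 ]
 [ 0.7345 -0.015   0.032 ]] [0.14815057 0.14694194 0.17550613 0.17574743 0.1615647 ] [-11.41002701  -6.73573109  -7.25065503 -11.00539848  -9.11169673]
-9.89709374354599 0.028600628887423887
time_s: 3.98
ee_pos: [0.4585, 0.0329, 0.1497]
eef_rot: [3.14, -0.026, -0.131]
force: [0.1, -0.6, 0.1]
grip_width: 0.0401
t 3.98 r 0.1186 ang 169.18 (=> carousel yaw if centred -10.82, if 12mm ahead -5.12) toolyaw -7.49 z 0.1497 F [ 0.1 -0.6  0.1]
pointer candidates [(np.float32(-154.67761), np.float64(-6.75)), (np.float32(-154.20633), np.float64(-7.0)), (np.float32(-153.16098), np.float64(-6.5)), (np.float32(-151.0013), np.float64(-7.25))]
```

View pics/l_4.png

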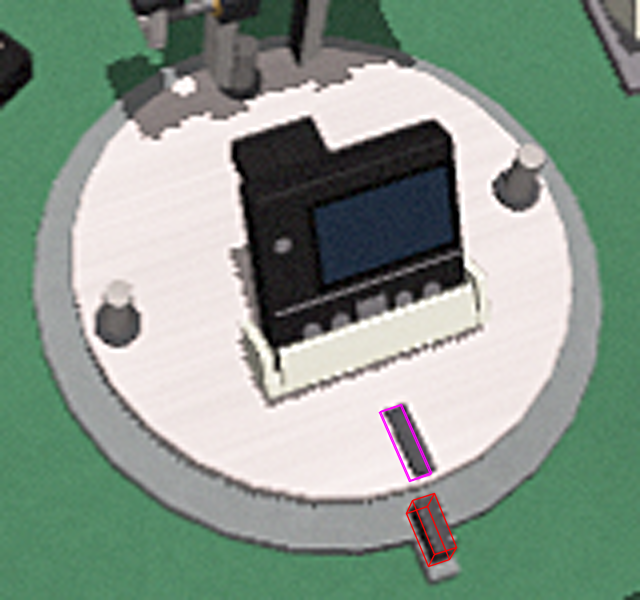

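```bash

python3 -m pendant '[{"rx":0,"ry":0.2,"rz":0.5,"tx":0,"ty":-0.12,"tz":0,"grip":0.15},{"rx":0,"ry":0,"rz":0,"tx":0,"ty":0,"tz":0,"grip":0.15},{"rx":0,"ry":0,"rz":0,"tx":0,"ty":0,"tz":0,"grip":0.15}]' 
python3 car.py; python3 look.py 5 -9
```

```text
time_s: 4.28
ee_pos: [0.4588, 0.0359, 0.1506]
eef_rot: [3.141, -0.04, -0.153]
force: [-0.1, -0.0, -1.0]
grip_width: 0.0398
t 4.28 r 0.1189 ang 167.69 (=> carousel yaw if centred -12.31, if 12mm ahead -6.61) toolyaw -8.77 z 0.1506 F [-0.1 -0.  -1. ]
pointer candidates [(np.float32(-153.58014), np.float64(-8.0)), (np.float32(-152.93701), np.float64(-8.25)), (np.float32(-152.0389), np.float64(-7.75)), (np.float32(-150.05998), np.float64(-8.5))]
```

View pics/l_5.png

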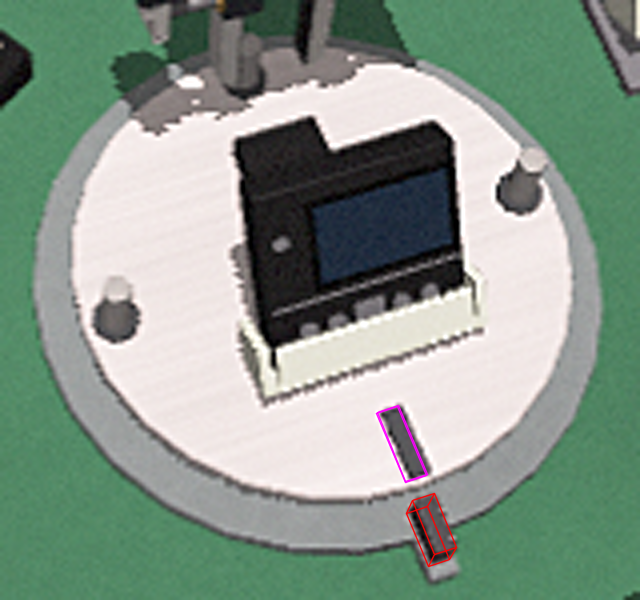

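```bash

python3 -m pendant '[{"rx":0,"ry":-0.5,"rz":0.2,"tx":0,"ty":-0.06,"tz":0,"grip":0.15},{"rx":0,"ry":0,"rz":0,"tx":0,"ty":-0.03,"tz":0,"grip":0.15},{"rx":0,"ry":0,"rz":0,"tx":0,"ty":0,"tz":0,"grip":0.15}]' 
python3 car.py; python3 look.py 6 -9
```

```text
time_s: 4.58
ee_pos: [0.4592, 0.0385, 0.1509]
eef_rot: [3.141, -0.004, -0.163]
force: [-0.6, 0.0, -0.1]
grip_width: 0.0398
t 4.58 r 0.1191 ang 166.47 (=> carousel yaw if centred -13.53, if 12mm ahead -7.83) toolyaw -9.33 z 0.1509 F [-0.6  0.  -0.1]
pointer candidates [(np.float32(-153.76202), np.float64(-8.25)), (np.float32(-153.67708), np.float64(-8.5)), (np.float32(-151.69543), np.float64(-8.0)), (np.float32(-151.2782), np.float64(-8.75))]
```

The pointer measures -8.4° against the mark at -9.1°, so it is aligned within 1°. I'll centre on the post and lift away.

```bash

python3 -m pendant '[{"rx":0,"ry":0,"rz":0,"tx":0,"ty":0.27,"tz":0,"grip":0.15},{"rx":0,"ry":0,"rz":0,"tx":0,"ty":0,"tz":-0.3,"grip":0.15},{"rx":0,"ry":0,"rz":0,"tx":0,"ty":0,"tz":-0.6,"grip":0.15},{"rx":0,"ry":0,"rz":0,"tx":0,"ty":0,"tz":-0.8,"grip":0.15},{"rx":0,"ry":0,"rz":0,"tx":0,"ty":0,"tz":-0.8,"grip":0},{"rx":0,"ry":0,"rz":-1,"tx":0,"ty":0,"tz":-0.8,"grip":-0.2},{"rx":0,"ry":0,"rz":-1,"tx":0,"ty":0,"tz":-0.6,"grip":-0.2},{"rx":0,"ry":0,"rz":-1,"tx":0,"ty":0,"tz":-0.5,"grip":-0.2}]' 
python3 -m pendant '[{"rx":0,"ry":0,"rz":-1,"tx":0,"ty":0,"tz":0,"grip":-0.2},{"rx":0,"ry":0,"rz":-1,"tx":0,"ty":0,"tz":0,"grip":-0.2},{"rx":0,"ry":0,"rz":-1,"tx":0,"ty":0,"tz":0,"grip":-0.2},{"rx":0,"ry":0,"rz":-1,"tx":0,"ty":0,"tz":0,"grip":-0.2},{"rx":0,"ry":0,"rz":-1,"tx":0,"ty":0,"tz":0,"grip":-0.2},{"rx":0,"ry":0,"rz":-1,"tx":0,"ty":0,"tz":0,"grip":-0.2},{"rx":0,"ry":0,"rz":-1,"tx":0,"ty":0,"tz":0,"grip":-0.2},{"rx":0,"ry":0,"rz":-1,"tx":0,"ty":0,"tz":0,"grip":-0.2}]' 
python3 -m pendant '[{"rx":0,"ry":0,"rz":-1,"tx":0,"ty":0,"tz":0,"grip":-0.2},{"rx":0,"ry":0,"rz":-1,"tx":0,"ty":0,"tz":0,"grip":-0.2},{"rx":0,"ry":0,"rz":-1,"tx":0,"ty":0,"tz":0,"grip":-0.2},{"rx":0,"ry":0,"rz":-1,"tx":0,"ty":0,"tz":0,"grip":-0.2},{"rx":0,"ry":0,"rz":-1,"tx":0,"ty":0,"tz":0,"grip":-0.2},{"rx":0,"ry":0,"rz":-1,"tx":0,"ty":0,"tz":0,"grip":-0.2},{"rx":0,"ry":0,"rz":-1,"tx":0,"ty":0,"tz":0,"grip":-0.2},{"rx":0,"ry":0,"rz":-1,"tx":0,"ty":0,"tz":0,"grip":-0.2}]' 
python3 look.py 7 -9; python3 go.py .53 .012 .26 81.5 30
```

```text
time_s: 5.3
ee_pos: [0.4542, 0.0264, 0.3301]
eef_rot: [3.14, -0.0, 0.059]
force: [-0.6, -0.2, -0.2]
grip_width: 0.0564
time_s: 5.97
ee_pos: [0.4545, 0.0254, 0.3364]
eef_rot: [3.129, -0.012, 0.655]
force: [0.0, -0.7, 0.3]
grip_width: 0.0568
time_s: 6.63
ee_pos: [0.4539, 0.0243, 0.336]
eef_rot: [3.118, -0.004, 1.251]
force: [-0.7, -0.4, -0.2]
grip_width: 0.0563
pointer candidates [(np.float32(-153.98886), np.float64(-8.25)), (np.float32(-153.88054), np.float64(-8.5)), (np.float32(-151.85568), np.float64(-8.0)), (np.float32(-151.48372), np.float64(-8.75))]
t 6.68 pos [0.4539 0.0243 0.336 ] rpy [178.66  -0.24  71.96] F [ 1.  -0.8  0.7] grip 0.0563
q [-0.03  0.05  1.74 -0.    1.33  0.29]
shift units(40mm) [0.288 1.86  1.945] turn units(4deg) [-7.144  0.593 -2.337]
```

View pics/l_7.png

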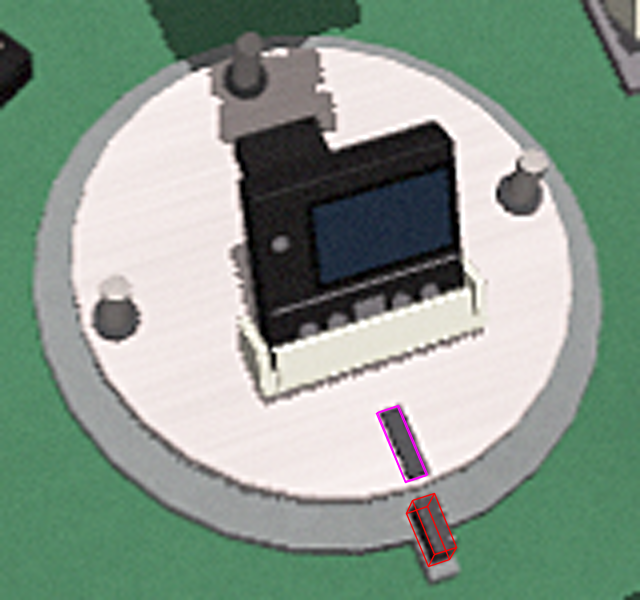

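The carousel stands at -8.4° with the arm clear. I'll refine the recorder's pose next.

```bash
python3 - <<'E'
from station import ctrl
from model import *
S=np.load("s_7.npy",allow_pickle=True).item(); D=cam(ctrl,"side"); save(D,"d_7.npy")
X,Y,A=.575,.0106,-8.5
bx=[(T(slab(.030,.0956),X,Y,A),(0,255,255))]
draw(S,bx,"pics/r7s.png",335,245,75,85,7); draw(D,bx,"pics/r7d.png",225,170,100,90,7)
cv2.imwrite("pics/d7full.png",D["pixels"])
E
```

```text
(no output)
```

View pics/r7s.png

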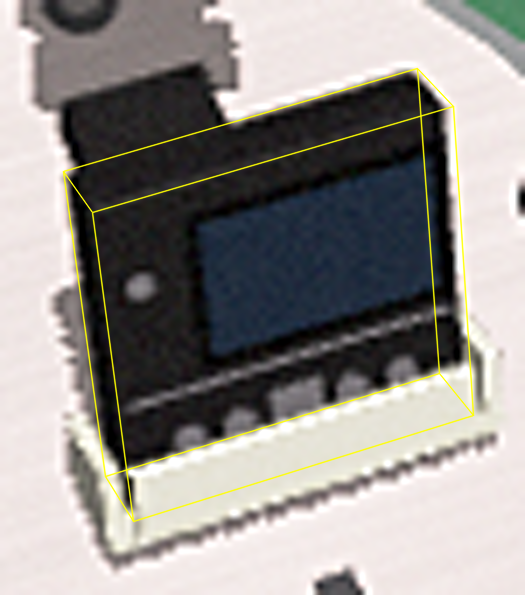

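View pics/r7d.png

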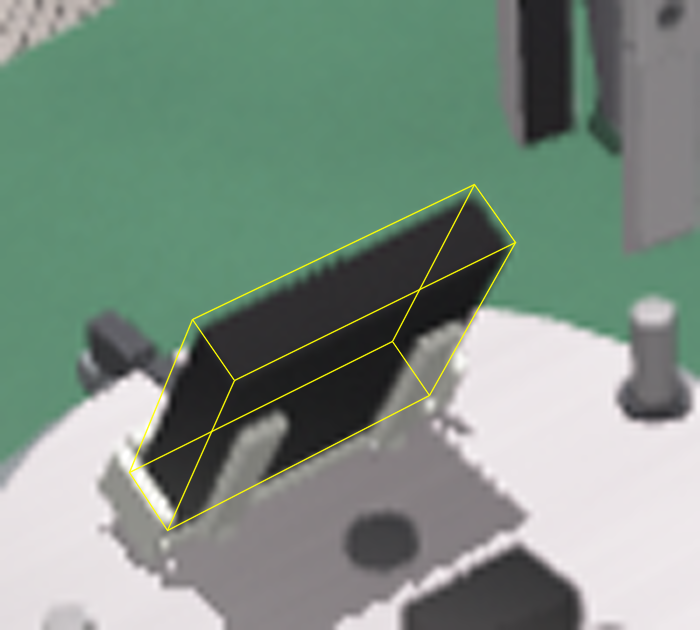

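```bash

python3 -m pendant '[{"rx":-0.9,"ry":0.07,"rz":-0.29,"tx":0,"ty":0,"tz":0,"grip":0},{"rx":-0.9,"ry":0.07,"rz":-0.29,"tx":0,"ty":0,"tz":0,"grip":0},{"rx":-0.9,"ry":0.07,"rz":-0.29,"tx":0,"ty":0,"tz":0,"grip":0},{"rx":-0.9,"ry":0.07,"rz":-0.29,"tx":0,"ty":0,"tz":0,"grip":0},{"rx":-0.9,"ry":0.07,"rz":-0.29,"tx":0,"ty":0,"tz":0,"grip":0},{"rx":-0.9,"ry":0.07,"rz":-0.29,"tx":0,"ty":0,"tz":0,"grip":0},{"rx":-0.9,"ry":0.07,"rz":-0.29,"tx":0,"ty":0,"tz":0,"grip":0},{"rx":-0.9,"ry":0.07,"rz":-0.29,"tx":0,"ty":0,"tz":0,"grip":0}]' 
python3 go.py .5112 .0202 .2592 81.5 30
```

```text
time_s: 7.4
ee_pos: [0.4543, 0.0237, 0.3364]
eef_rot: [2.59, -0.002, 1.401]
force: [0.4, 0.2, 0.3]
grip_width: 0.0474
t 7.40 pos [0.4543 0.0237 0.3364] rpy [ 1.4838e+02 -1.4000e-01  8.0290e+01] F [0.4 0.2 0.3] grip 0.0474
q [ 0.01 -0.13  1.97 -0.13  0.76  0.25]
shift units(40mm) [0.149 0.193 2.387] turn units(4deg) [ 0.406  0.125 -0.279]
```

```bash

python3 -m pendant '[{"rx":0.3,"ry":0.1,"rz":-0.2,"tx":0.1,"ty":0.12,"tz":0.6,"grip":0},{"rx":0.1,"ry":0.02,"rz":-0.08,"tx":0.05,"ty":0.07,"tz":0.6,"grip":0},{"rx":0,"ry":0,"rz":0,"tx":0,"ty":0,"tz":0.6,"grip":0},{"rx":0,"ry":0,"rz":0,"tx":0,"ty":0,"tz":0.3,"grip":0},{"rx":0,"ry":0,"rz":0,"tx":0,"ty":0,"tz":0,"grip":0}]' 
python3 go.py .5112 .0202 .2592 81.5 30;python3 go.py .5483 .0146 .1942 81.5 30
python3 - <<'E'
from station import ctrl
from model import *
D=cam(ctrl,"side"); S=cam(ctrl,"scene"); W=cam(ctrl,"wrist")
crop(D,"pics/d8.png",200,120,160,140,4.2); crop(S,"pics/s8.png",300,190,140,140,4.2); cv2.imwrite("pics/w8.png",W["pixels"])
E
```

```text
time_s: 7.82
ee_pos: [0.5052, 0.022, 0.2681]
eef_rot: [2.606, -0.006, 1.415]
force: [-0.2, 0.1, 0.1]
grip_width: 0.0468
t 7.82 pos [0.5052 0.022  0.2681] rpy [149.31  -0.36  81.08] F [-0.2  0.1  0.1] grip 0.0468
q [-0.    0.07  1.94 -0.13  0.6   0.24]
shift units(40mm) [-0.022  0.02   0.27 ] turn units(4deg) [ 0.173 -0.025 -0.136]
t 7.82 pos [0.5052 0.022  0.2681] rpy [149.31  -0.36  81.08] F [-0.2  0.1  0.1] grip 0.0468
q [-0.    0.07  1.94 -0.13  0.6   0.24]
shift units(40mm) [-0.027 -0.003  2.146] turn units(4deg) [ 0.173 -0.025 -0.136]
```

View pics/d8.png

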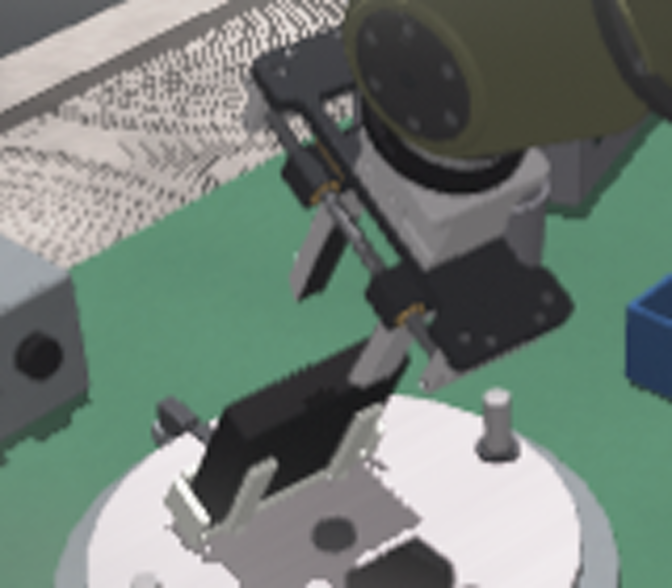

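View pics/s8.png

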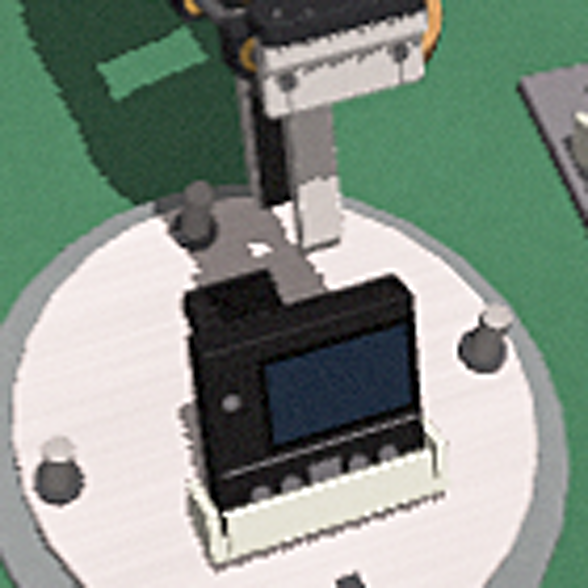

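View pics/w8.png

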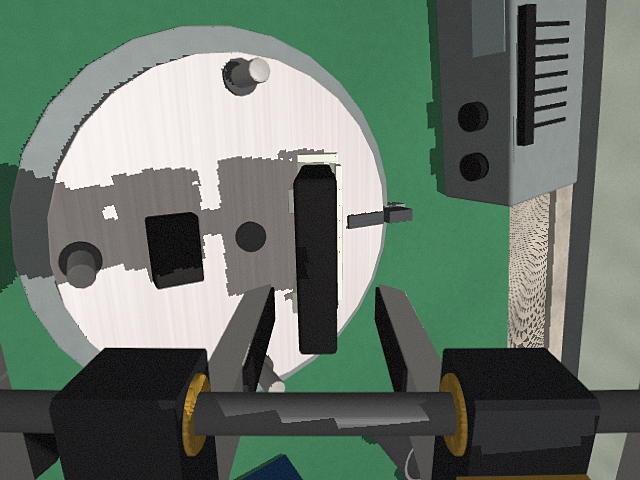

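The wrist view shows the recorder's top edge running from (315,175) to (318,353), between the fingers. I'll check the model overlay there before descending.

```bash
python3 - <<'E'
from station import ctrl
from model import *
W=cam(ctrl,"wrist")
X,Y,A=.575,.0106,-8.5
draw(W,[(T(slab(.030,.0955),X,Y,A),(0,255,255)),(T(slab(.027,.0935),X,Y,A),(0,0,255))],"pics/w9.png",220,120,200,250,2.4)
E
```

```text
(no output)
```

View pics/w9.png

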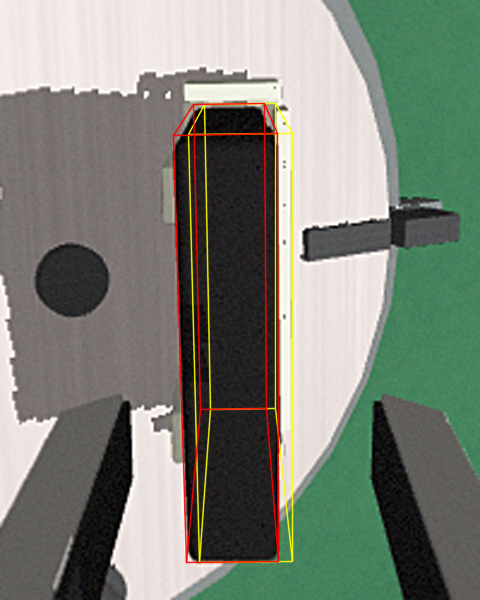

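The red model (seat radius 27 mm, height 93.5 mm) matches, so I'll target that.

```bash

python3 -m pendant '[{"rx":0.17,"ry":0,"rz":-0.13,"tx":-0.03,"ty":-0.09,"tz":0.2,"grip":0},{"rx":0,"ry":0,"rz":0,"tx":0,"ty":0,"tz":0.3,"grip":0},{"rx":0,"ry":0,"rz":0,"tx":0,"ty":0,"tz":0,"grip":0}]' 
python3 go.py .5453 .015 .1922 81.5 30
```

```text
time_s: 8.27
ee_pos: [0.5121, 0.02, 0.2533]
eef_rot: [2.61, -0.002, 1.425]
force: [0.3, -0.2, -0.4]
grip_width: 0.0472
t 8.27 pos [0.5121 0.02   0.2533] rpy [ 1.4954e+02 -1.2000e-01  8.1640e+01] F [ 0.3 -0.2 -0.4] grip 0.0472
q [-0.01  0.11  1.94 -0.12  0.57  0.22]
shift units(40mm) [-0.007 -0.05   1.742] turn units(4deg) [ 0.115 -0.045  0.015]
```

```bash

python3 -m pendant '[{"rx":0.12,"ry":-0.04,"rz":0,"tx":0,"ty":-0.05,"tz":0.4,"grip":0},{"rx":0,"ry":0,"rz":0,"tx":0,"ty":0,"tz":0.4,"grip":0},{"rx":0,"ry":0,"rz":0,"tx":0,"ty":0,"tz":0.3,"grip":0},{"rx":0,"ry":0,"rz":0,"tx":0,"ty":0,"tz":0,"grip":0}]' 
python3 go.py .5453 .015 .1922 81.5 30
python3 - <<'E'
from station import ctrl
from model import *
W=cam(ctrl,"wrist"); cv2.imwrite("pics/w10.png",W["pixels"])
E
```

```text
time_s: 8.6
ee_pos: [0.5334, 0.0168, 0.2129]
eef_rot: [2.617, -0.0, 1.423]
force: [-0.3, -1.2, -1.4]
grip_width: 0.047
t 8.60 pos [0.5334 0.0168 0.2129] rpy [ 1.4996e+02 -1.0000e-02  8.1530e+01] F [-0.3 -1.2 -1.4] grip 0.0470
q [-0.02  0.21  1.92 -0.14  0.49  0.24]
shift units(40mm) [-0.002  0.001  0.598] turn units(4deg) [ 0.011 -0.006  0.006]
```

View pics/w10.png

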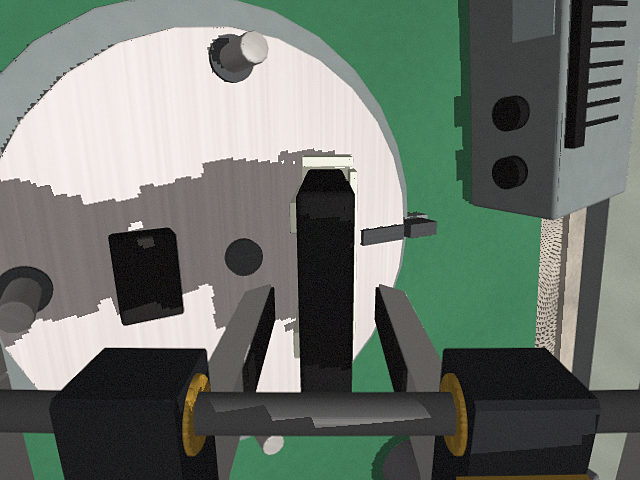

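The recorder is centred at column 325, and the fingers span 273–376 with their centre at 325. I'll go down the last 24 mm and close gently.

```bash

python3 -m pendant '[{"rx":0,"ry":0,"rz":0,"tx":0,"ty":0,"tz":0.3,"grip":0},{"rx":0,"ry":0,"rz":0,"tx":0,"ty":0,"tz":0.3,"grip":0},{"rx":0,"ry":0,"rz":0,"tx":0,"ty":0,"tz":0,"grip":0}]' 
python3 go.py .5453 .015 .1922 81.5 30
python3 -m pendant '[{"rx":0,"ry":0,"rz":0,"tx":0,"ty":0,"tz":0,"grip":0.4},{"rx":0,"ry":0,"rz":0,"tx":0,"ty":0,"tz":0,"grip":0.4},{"rx":0,"ry":0,"rz":0,"tx":0,"ty":0,"tz":0,"grip":0.55},{"rx":0,"ry":0,"rz":0,"tx":0,"ty":0,"tz":0,"grip":0.55},{"rx":0,"ry":0,"rz":0,"tx":0,"ty":0,"tz":0,"grip":0.55}]' 10
python3 go.py .5453 .015 .1922 81.5 30
```

```text
time_s: 8.9
ee_pos: [0.5455, 0.0153, 0.1946]
eef_rot: [2.614, -0.001, 1.423]
force: [0.2, 0.8, -0.5]
grip_width: 0.0467
t 8.90 pos [0.5455 0.0153 0.1946] rpy [ 1.4978e+02 -4.0000e-02  8.1540e+01] F [ 0.2  0.8 -0.5] grip 0.0467
q [-0.02  0.27  1.9  -0.15  0.45  0.24]
shift units(40mm) [-0.007 -0.034  0.051] turn units(4deg) [ 0.054 -0.013  0.003]
time_s: 9.32
ee_pos: [0.5446, 0.0155, 0.1977]
eef_rot: [2.613, -0.001, 1.423]
force: [1.0, 0.3, -2.3]
grip_width: 0.0238
t 9.32 pos [0.5446 0.0155 0.1977] rpy [ 1.4969e+02 -5.0000e-02  8.1530e+01] F [ 1.   0.3 -2.3] grip 0.0238
q [-0.02  0.26  1.9  -0.15  0.46  0.24]
shift units(40mm) [-0.01  -0.052  0.129] turn units(4deg) [ 0.076 -0.016  0.   ]
```

```bash

python3 -m pendant '[{"rx":0,"ry":0,"rz":0,"tx":0,"ty":0,"tz":0.04,"grip":1},{"rx":0,"ry":0,"rz":0,"tx":0,"ty":0,"tz":0.02,"grip":1},{"rx":0,"ry":0,"rz":0,"tx":0,"ty":0,"tz":0,"grip":1},{"rx":0,"ry":0,"rz":0,"tx":0,"ty":0,"tz":0,"grip":1}]' 35
python3 go.py .5453 .015 .1922 81.5 30
python3 -m pendant '[{"rx":0,"ry":0,"rz":0,"tx":0,"ty":0,"tz":-0.2,"grip":1},{"rx":0,"ry":0,"rz":0,"tx":0,"ty":0,"tz":-0.2,"grip":1},{"rx":0,"ry":0,"rz":0,"tx":0,"ty":0,"tz":-0.2,"grip":1}]' 
python3 go.py .5453 .015 .1922 81.5 30
```

```text
time_s: 9.65
ee_pos: [0.5446, 0.0155, 0.1977]
eef_rot: [2.613, -0.0, 1.423]
force: [-0.5, -0.5, -3.6]
grip_width: 0.0237
t 9.65 pos [0.5446 0.0155 0.1977] rpy [ 1.4973e+02 -3.0000e-02  8.1520e+01] F [-0.5 -0.5 -3.6] grip 0.0237
q [-0.02  0.26  1.9  -0.15  0.46  0.24]
shift units(40mm) [-0.01  -0.053  0.128] turn units(4deg) [ 0.067 -0.009  0.001]
time_s: 9.9
ee_pos: [0.5315, 0.0173, 0.218]
eef_rot: [2.617, -0.0, 1.423]
force: [0.3, 0.8, -2.8]
grip_width: 0.0241
t 9.90 pos [0.5315 0.0173 0.218 ] rpy [149.94  -0.    81.51] F [ 0.3  0.8 -2.8] grip 0.0241
q [-0.01  0.2   1.92 -0.14  0.5   0.24]
shift units(40mm) [-0.006 -0.02   0.735] turn units(4deg) [ 0.015 -0.002  0.003]
```

```bash

python3 -m pendant '[{"rx":0,"ry":0,"rz":0,"tx":0,"ty":0,"tz":-0.4,"grip":1},{"rx":0,"ry":0,"rz":0,"tx":0,"ty":0,"tz":-0.4,"grip":1},{"rx":0,"ry":0,"rz":0,"tx":0,"ty":0,"tz":-0.5,"grip":1},{"rx":0,"ry":0,"rz":0,"tx":0,"ty":0,"tz":-0.5,"grip":1},{"rx":0,"ry":0,"rz":0,"tx":0,"ty":0,"tz":-0.5,"grip":1},{"rx":0,"ry":0,"rz":0,"tx":0,"ty":0,"tz":-0.4,"grip":1},{"rx":0,"ry":0,"rz":0,"tx":0,"ty":0,"tz":0,"grip":1}]' 
python3 go.py .5453 .015 .1922 81.5 30; python3 look.py 11 -8.5
python3 - <<'E'
from station import ctrl
from model import *
S=np.load("s_11.npy",allow_pickle=True).item(); cv2.imwrite("pics/s11.png",S["pixels"])
D=cam(ctrl,"side"); cv2.imwrite("pics/d11.png",D["pixels"]); save(D,"d_11.npy")
E
```

```text
time_s: 10.48
ee_pos: [0.4727, 0.026, 0.3214]
eef_rot: [2.61, -0.001, 1.424]
force: [0.9, -0.3, -2.3]
grip_width: 0.0239
t 10.48 pos [0.4727 0.026  0.3214] rpy [ 1.4956e+02 -8.0000e-02  8.1570e+01] F [ 0.9 -0.3 -2.3] grip 0.0239
q [ 0.01 -0.07  1.94 -0.11  0.74  0.22]
shift units(40mm) [-0.011 -0.054  3.715] turn units(4deg) [ 0.109 -0.025  0.005]
pointer candidates [(np.float32(-153.38937), np.float64(-8.5)), (np.float32(-153.23892), np.float64(-8.25)), (np.float32(-151.17966), np.float64(-8.75)), (np.float32(-150.9096), np.float64(-8.0))]
```

View pics/s11.png

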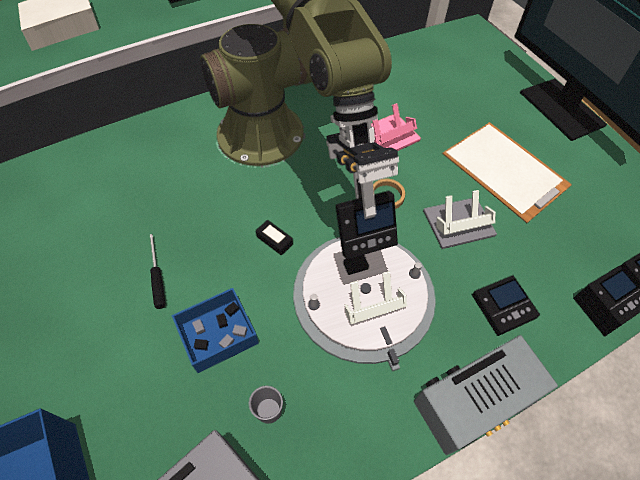

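View pics/d11.png

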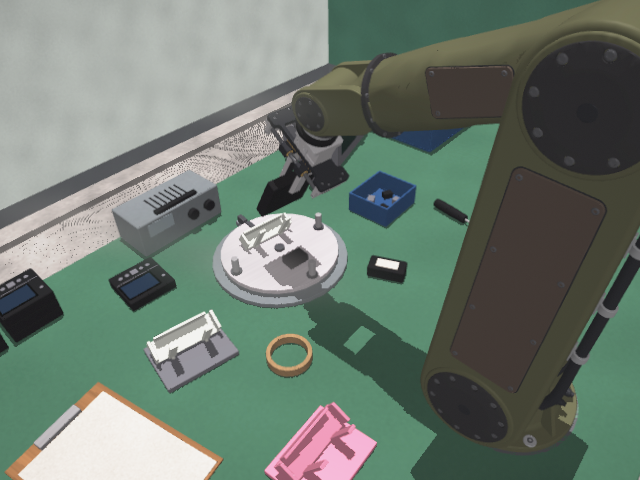

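The recorder is out of the nest and the carousel still reads -8.4°. I'll check the recorder's pose in the hand and refine the rack.

```bash
cat > rackfit.py <<'E'
from model import *
from scipy.optimize import least_squares
S=np.load("scene0.npy",allow_pickle=True).item();D=np.load("side0.npy",allow_pickle=True).item()
sr=lambda u,v:(415+u/7-.5,175+v/7-.5); dr=lambda u,v:(135+u/6-.5,300+v/6-.5)
so=np.array([sr(62,242),sr(190,505),sr(572,412)]); do=np.array([dr(52,295),dr(205,545),dr(625,310)])
B=box(0,0,0,.012,.12,.15)[4:] # nr(-,-), fr(+,-), fl(+,+), nl(-,+)
def f(p):
    P=T(B,*p[:2],p[2]); return np.r_[(proj(S,P[[0,1,2]])-so).ravel(),(proj(D,P[[2,3,0]])-do).ravel()]
r=least_squares(f,[.512,.324,-11.5],x_scale=[.01,.01,1]); print(r.x,np.round(r.fun.reshape(-1,2),1).tolist())
E
python3 rackfit.py
cat > hand.py <<'E'
import sys
from station import ctrl
from model import *
n=sys.argv[1]; d=float(sys.argv[2])
o=ctrl.get_obs(); Rc=R.from_euler('xyz',o["eef_rot"]).as_matrix(); p=np.array(o["ee_pos"])
B=box(0,0,d-.055,d+.055,.11,.024)@Rc.T+p
RK=(.512,.324,-11.5)
rk=[(T(slab(-.0125,.0756),*RK),(0,255,0)),(T(box(0,0,0,.012,.12,.15),*RK),(0,0,255))]
for nm,u0,v0,w,h,s in(("scene",320,165,190,150,4),("side",130,120,190,260,2.3)):
    c=cam(ctrl,nm); q=proj(c,B); 
    draw(c,[(B,(0,255,255))]+rk,f"pics/h_{n}_{nm}.png",u0,v0,w,h,s)
E
python3 hand.py 11 .119
```

```text
[  0.50978251   0.3253395  -11.45425604] [[-0.4, -1.5], [0.4, -0.2], [0.6, -0.2], [-0.2, -0.2], [-0.3, -0.3], [0.5, -0.9]]
```

View pics/h_11_scene.png

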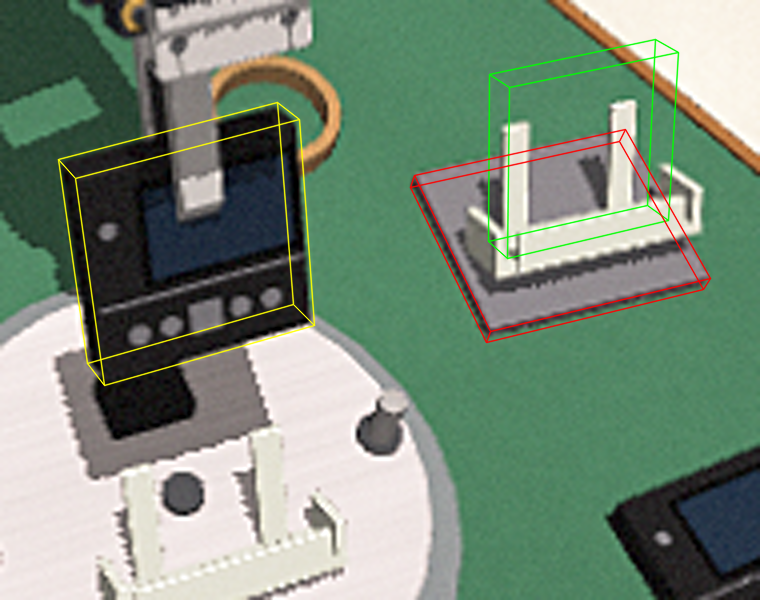

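View pics/h_11_side.png

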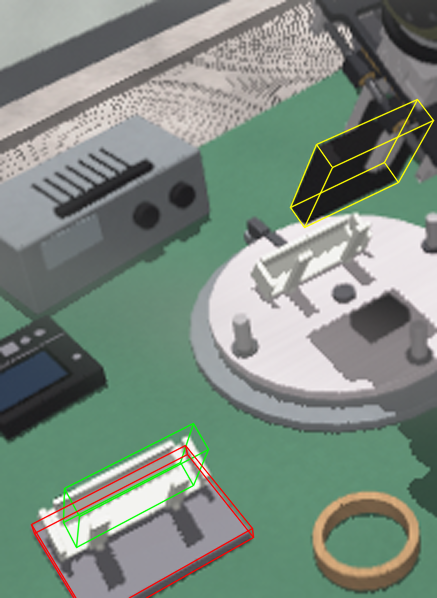

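```bash
python3 go.py .381 .3514 .294 78.5 30
```

```text
t 10.68 pos [0.4734 0.0257 0.3172] rpy [ 1.4991e+02 -2.0000e-02  8.1550e+01] F [ 0.4  0.1 -4.1] grip 0.0239
q [ 0.   -0.06  1.95 -0.11  0.74  0.22]
shift units(40mm) [ 7.713 -3.305 -1.243] turn units(4deg) [ 0.023 -0.385  0.657]
```

```bash

python3 -m pendant '[{"rx":0,"ry":0,"rz":0,"tx":0.35,"ty":-0.15,"tz":-0.2,"grip":1},{"rx":0,"ry":0,"rz":0.1,"tx":0.6,"ty":-0.26,"tz":-0.15,"grip":1},{"rx":0,"ry":0,"rz":0.1,"tx":0.6,"ty":-0.26,"tz":-0.1,"grip":1},{"rx":0,"ry":0,"rz":0.1,"tx":0.6,"ty":-0.26,"tz":-0.1,"grip":1},{"rx":0,"ry":0,"rz":0.1,"tx":0.6,"ty":-0.26,"tz":-0.1,"grip":1},{"rx":0,"ry":0,"rz":0.1,"tx":0.6,"ty":-0.26,"tz":-0.1,"grip":1},{"rx":0,"ry":0,"rz":0,"tx":0.6,"ty":-0.26,"tz":-0.1,"grip":1}]' 
python3 go.py .381 .3514 .294 78.5 30
```

```text
time_s: 11.27
ee_pos: [0.4237, 0.1965, 0.3053]
eef_rot: [2.627, -0.014, 1.383]
force: [0.8, 0.2, -3.5]
grip_width: 0.0239
t 11.27 pos [0.4237 0.1965 0.3053] rpy [150.53  -0.79  79.24] F [ 0.8  0.2 -3.5] grip 0.0239
q [ 0.46 -0.02  1.94 -0.4   0.84  0.86]
shift units(40mm) [ 3.6   -1.705 -0.584] turn units(4deg) [-0.133 -0.262  0.063]
```

```bash

python3 -m pendant '[{"rx":0,"ry":-0.1,"rz":0,"tx":0.6,"ty":-0.28,"tz":-0.1,"grip":1},{"rx":0,"ry":0,"rz":0,"tx":0.6,"ty":-0.28,"tz":-0.1,"grip":1},{"rx":0,"ry":0,"rz":0,"tx":0.6,"ty":-0.28,"tz":-0.1,"grip":1},{"rx":0,"ry":0,"rz":0,"tx":0.6,"ty":-0.28,"tz":-0.1,"grip":1},{"rx":0,"ry":0,"rz":0,"tx":0.6,"ty":-0.28,"tz":-0.1,"grip":1},{"rx":0,"ry":0,"rz":0,"tx":0.2,"ty":-0.1,"tz":0,"grip":1},{"rx":0,"ry":0,"rz":0,"tx":0,"ty":0,"tz":0,"grip":1}]' 
python3 go.py .381 .3514 .294 78.5 30
```

```text
time_s: 11.85
ee_pos: [0.3834, 0.3452, 0.2834]
eef_rot: [2.637, 0.001, 1.384]
force: [-0.3, -0.4, -3.5]
grip_width: 0.0239
t 11.85 pos [0.3834 0.3452 0.2834] rpy [1.5107e+02 7.0000e-02 7.9320e+01] F [-0.3 -0.4 -3.5] grip 0.0239
q [ 0.8   0.16  1.79 -0.51  0.96  1.23]
shift units(40mm) [ 0.141  0.052 -0.275] turn units(4deg) [-0.268 -0.086  0.188]
```

```bash

python3 -m pendant '[{"rx":-0.27,"ry":-0.09,"rz":0.19,"tx":0.14,"ty":0.05,"tz":-0.1,"grip":1},{"rx":0,"ry":0,"rz":0,"tx":0,"ty":0,"tz":0,"grip":1},{"rx":0,"ry":0,"rz":0,"tx":0,"ty":0,"tz":0,"grip":1}]' 
python3 go.py .381 .3514 .294 78.5 30; python3 hand.py 12 .119
python3 - <<'E'
from station import ctrl
from model import *
W=cam(ctrl,"wrist"); cv2.imwrite("pics/w12.png",W["pixels"])
E
```

```text
time_s: 12.1
ee_pos: [0.3848, 0.3496, 0.2848]
eef_rot: [2.621, 0.005, 1.37]
force: [-0.4, -0.1, -3.1]
grip_width: 0.0236
t 12.10 pos [0.3848 0.3496 0.2848] rpy [150.18   0.26  78.52] F [-0.4 -0.1 -3.1] grip 0.0236
q [ 0.81  0.17  1.78 -0.54  0.97  1.27]
shift units(40mm) [ 0.024  0.026 -0.25 ] turn units(4deg) [-0.045  0.054  0.037]
```

View pics/h_12_scene.png

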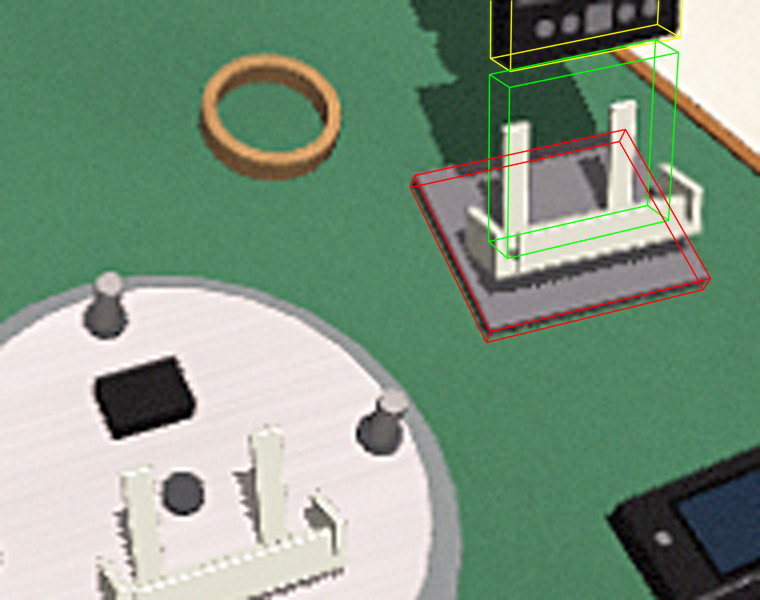

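View pics/h_12_side.png

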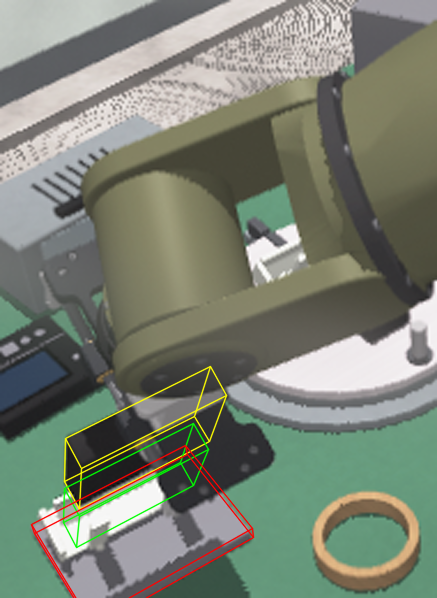

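View pics/w12.png

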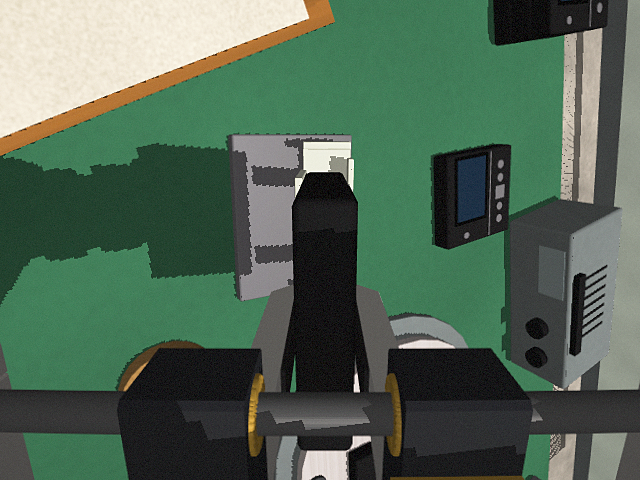

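```bash
cat > slot.py <<'E'
from model import *
S=np.load("scene0.npy",allow_pickle=True).item();D=np.load("side0.npy",allow_pickle=True).item()
l=np.radians(30); z=np.array([-np.sin(l),0,np.cos(l)]); x=np.array([np.cos(l),0,np.sin(l)]); M=np.array([x,[0,1,0],z])
def sl(x0,x1,y0,y1,z0,z1):
    b=box((x0+x1)/2,(y0+y1)/2,z0,z1,x1-x0,y1-y0); return b@M+np.array([-.0125,0,.0756])
RK=(.511,.325,-11.5)
bx=[(T(sl(-.012,.024,-.063,.063,-.055,-.034),*RK),(0,0,255)),(T(sl(-.012,-.011,-.044,-.028,-.055,.015),*RK),(255,0,0)),(T(sl(-.012,-.011,.028,.044,-.055,.015),*RK),(255,0,0))]
draw(S,bx,"pics/slots.png",415,175,100,80,7); draw(D,bx,"pics/slotd.png",135,300,120,100,6)
E
python3 slot.py
```

```text
(no output)
```

View pics/slots.png

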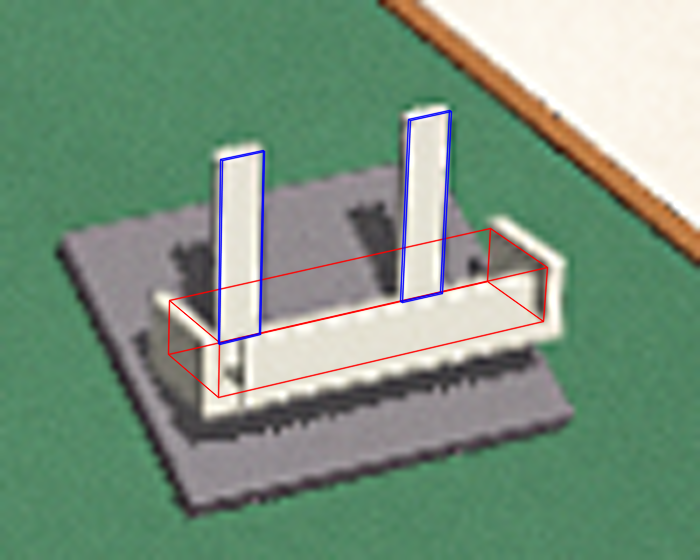

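View pics/slotd.png

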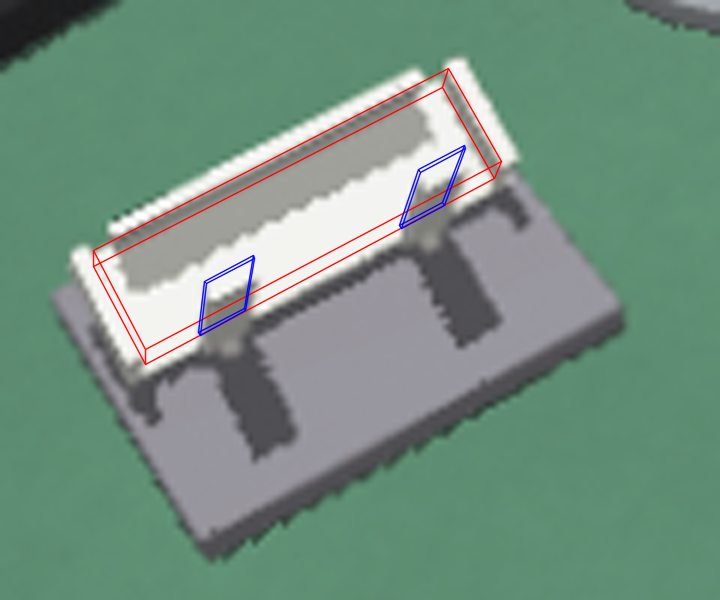

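```bash
python3 go.py .4447 .3385 .1812 78.5 30
python3 -m pendant '[{"rx":-0.05,"ry":0.05,"rz":0.04,"tx":0.02,"ty":0.03,"tz":0.3,"grip":1},{"rx":0,"ry":0,"rz":0,"tx":0,"ty":0,"tz":0.4,"grip":1},{"rx":0,"ry":0,"rz":0,"tx":0,"ty":0,"tz":0.3,"grip":1},{"rx":0,"ry":0,"rz":0,"tx":0,"ty":0,"tz":0,"grip":1}]'
python3 go.py .4447 .3385 .1812 78.5 30
```

```text
t 12.25 pos [0.3848 0.3496 0.2854] rpy [150.14   0.21  78.48] F [ 0.7 -0.9 -3.1] grip 0.0240
q [ 0.81  0.17  1.78 -0.54  0.97  1.27]
shift units(40mm) [0.037 0.023 3.016] turn units(4deg) [-0.034  0.049  0.022]
time_s: 12.58
ee_pos: [0.4071, 0.3441, 0.2514]
eef_rot: [2.616, -0.004, 1.368]
force: [-0.7, -0.5, -3.9]
grip_width: 0.0243
t 12.58 pos [0.4071 0.3441 0.2514] rpy [149.91  -0.2   78.37] F [-0.7 -0.5 -3.9] grip 0.0243
q [ 0.77  0.23  1.79 -0.56  0.88  1.28]
shift units(40mm) [ 0.045 -0.06   1.993] turn units(4deg) [ 0.023 -0.028 -0.053]
```

```bash

python3 -m pendant '[{"rx":0.02,"ry":-0.03,"rz":-0.05,"tx":0.04,"ty":-0.06,"tz":0.3,"grip":1},{"rx":0,"ry":0,"rz":0,"tx":0,"ty":0,"tz":0.3,"grip":1},{"rx":0,"ry":0,"rz":0,"tx":0,"ty":0,"tz":0.3,"grip":1},{"rx":0,"ry":0,"rz":0,"tx":0,"ty":0,"tz":0,"grip":1}]'
python3 go.py .4447 .3385 .1812 78.5 30; python3 hand.py 13 .119
```

```text
time_s: 12.92
ee_pos: [0.4246, 0.3417, 0.2173]
eef_rot: [2.618, -0.001, 1.37]
force: [-1.4, -0.7, -3.2]
grip_width: 0.0239
t 12.92 pos [0.4246 0.3417 0.2173] rpy [ 1.4997e+02 -5.0000e-02  7.8470e+01] F [-1.4 -0.7 -3.2] grip 0.0239
q [ 0.74  0.3   1.79 -0.59  0.81  1.3 ]
shift units(40mm) [ 0.021 -0.012  1.034] turn units(4deg) [ 0.007 -0.006 -0.013]
```

View pics/h_13_scene.png

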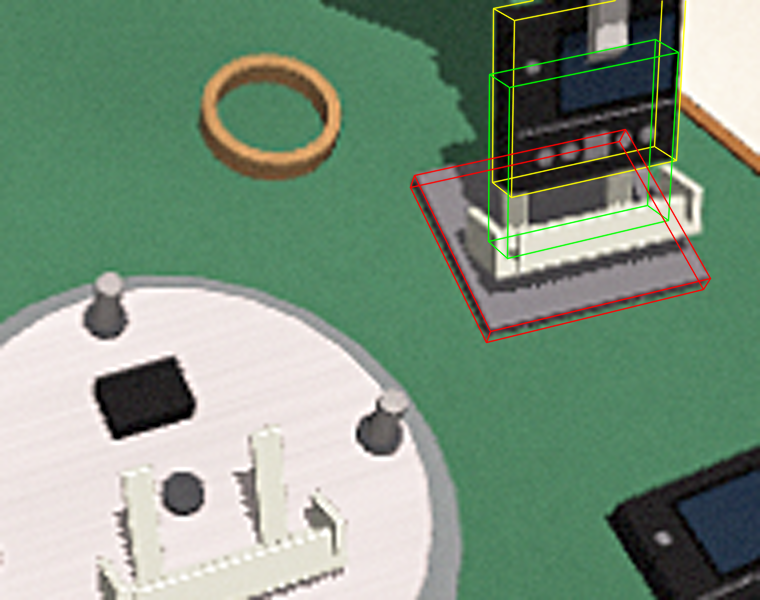

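```bash

python3 -m pendant '[{"rx":0,"ry":0,"rz":0,"tx":0.02,"ty":0,"tz":0.25,"grip":1},{"rx":0,"ry":0,"rz":0,"tx":0,"ty":0,"tz":0.25,"grip":1},{"rx":0,"ry":0,"rz":0,"tx":0,"ty":0,"tz":0.2,"grip":1}]'
python3 go.py .4447 .3385 .1812 78.5 30
```

```text
time_s: 13.27
ee_pos: [0.4393, 0.3412, 0.1956]
eef_rot: [2.614, -0.006, 1.371]
force: [0.8, -0.3, -3.2]
grip_width: 0.0238
t 13.27 pos [0.4393 0.3412 0.1956] rpy [149.75  -0.34  78.56] F [ 0.8 -0.3 -3.2] grip 0.0238
q [ 0.72  0.35  1.79 -0.61  0.76  1.32]
shift units(40mm) [-0.041 -0.055  0.384] turn units(4deg) [ 0.062 -0.082 -0.03 ]
```

```bash

python3 -m pendant '[{"rx":0.06,"ry":-0.08,"rz":-0.03,"tx":-0.04,"ty":-0.05,"tz":0.12,"grip":1},{"rx":0,"ry":0,"rz":0,"tx":0,"ty":0,"tz":0.12,"grip":1},{"rx":0,"ry":0,"rz":0,"tx":0,"ty":0,"tz":0.06,"grip":1}]'
python3 go.py .4447 .3385 .1812 78.5 30
```

```text
time_s: 13.52
ee_pos: [0.4439, 0.3381, 0.1813]
eef_rot: [2.62, 0.002, 1.37]
force: [-14.8, 9.7, 20.0]
grip_width: 0.0241
t 13.52 pos [0.4439 0.3381 0.1813] rpy [1.5009e+02 1.2000e-01 7.8470e+01] F [-14.8   9.7  20. ] grip 0.0241
q [ 0.71  0.38  1.79 -0.62  0.74  1.33]
shift units(40mm) [0.013 0.014 0.01 ] turn units(4deg) [-0.023  0.029  0.009]
```

```bash
python3 hand.py 14 .119
```

```text
(no output)
```

View pics/h_14_scene.png

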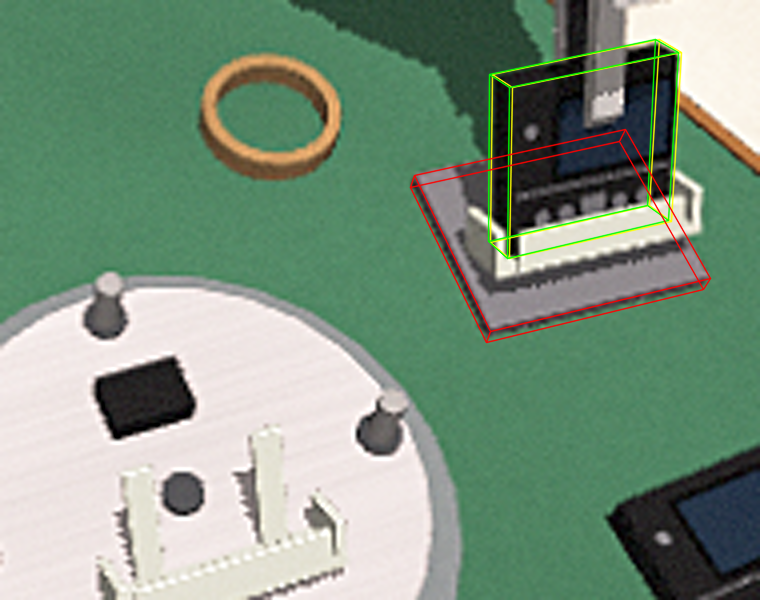

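Contact of about 27 N along the slant at the expected depth means the recorder is on the slot's floor. Next I'll ease it back onto the ribs.

```bash

python3 -m pendant '[{"rx":0,"ry":0,"rz":0,"tx":0,"ty":-0.06,"tz":-0.02,"grip":1},{"rx":0,"ry":0,"rz":0,"tx":0,"ty":-0.06,"tz":0,"grip":1}]'
python3 go.py .4447 .3385 .1812 78.5 30
```

```text
time_s: 13.78
ee_pos: [0.4394, 0.3393, 0.1803]
eef_rot: [2.619, 0.001, 1.369]
force: [0.2, -0.3, -4.1]
grip_width: 0.0239
t 13.78 pos [0.4394 0.3393 0.1803] rpy [1.5005e+02 7.0000e-02 7.8460e+01] F [ 0.2 -0.3 -4.1] grip 0.0239
q [ 0.72  0.37  1.79 -0.63  0.74  1.34]
shift units(40mm) [0.008 0.127 0.046] turn units(4deg) [-0.012  0.02  -0.001]
```

```bash

python3 -m pendant '[{"rx":0,"ry":0,"rz":0,"tx":0,"ty":-0.03,"tz":0.03,"grip":1},{"rx":0,"ry":0,"rz":0,"tx":0,"ty":-0.02,"tz":0.03,"grip":1}]'
python3 go.py .4447 .3385 .1812 78.5 30
```

```text
time_s: 13.95
ee_pos: [0.4393, 0.3398, 0.1785]
eef_rot: [2.616, -0.001, 1.37]
force: [-3.4, -0.2, 11.7]
grip_width: 0.0235
t 13.95 pos [0.4393 0.3398 0.1785] rpy [ 1.4988e+02 -4.0000e-02  7.8490e+01] F [-3.4 -0.2 11.7] grip 0.0235
q [ 0.72  0.38  1.8  -0.64  0.74  1.35]
shift units(40mm) [-0.004  0.154  0.012] turn units(4deg) [ 0.03  -0.008 -0.007]
```

It is seated on the floor, with light rib contact. Now I'll release and hold still.

```bash

python3 -m pendant '[{"rx":0,"ry":0,"rz":0,"tx":0,"ty":0,"tz":0,"grip":0.45},{"rx":0,"ry":0,"rz":0,"tx":0,"ty":0,"tz":0,"grip":0.3},{"rx":0,"ry":0,"rz":0,"tx":0,"ty":0,"tz":0,"grip":0.15},{"rx":0,"ry":0,"rz":0,"tx":0,"ty":0,"tz":0,"grip":0.1},{"rx":0,"ry":0,"rz":0,"tx":0,"ty":0,"tz":0,"grip":0.1}]'
python3 go.py .4447 .3385 .1812 78.5 30
python3 - <<'E'
from station import ctrl
from model import *
W=cam(ctrl,"wrist"); cv2.imwrite("pics/w15.png",W["pixels"])
RK=(.511,.325,-11.5); B=T(slab(-.0125,.0756),*RK)
S=cam(ctrl,"scene"); draw(S,[(B,(0,255,0))],"pics/s15.png",415,165,100,90,6)
D=cam(ctrl,"side"); draw(D,[(B,(0,255,0))],"pics/d15.png",135,270,120,120,5)
E
```

```text
time_s: 14.37
ee_pos: [0.4393, 0.3403, 0.1792]
eef_rot: [2.615, -0.002, 1.371]
force: [0.3, 0.7, -1.0]
grip_width: 0.042
t 14.37 pos [0.4393 0.3403 0.1792] rpy [ 1.4981e+02 -1.4000e-01  7.8550e+01] F [ 0.3  0.7 -1. ] grip 0.0420
q [ 0.72  0.38  1.8  -0.64  0.73  1.35]
shift units(40mm) [-0.017  0.146  0.029] turn units(4deg) [ 0.048 -0.035 -0.007]
```

View pics/w15.png

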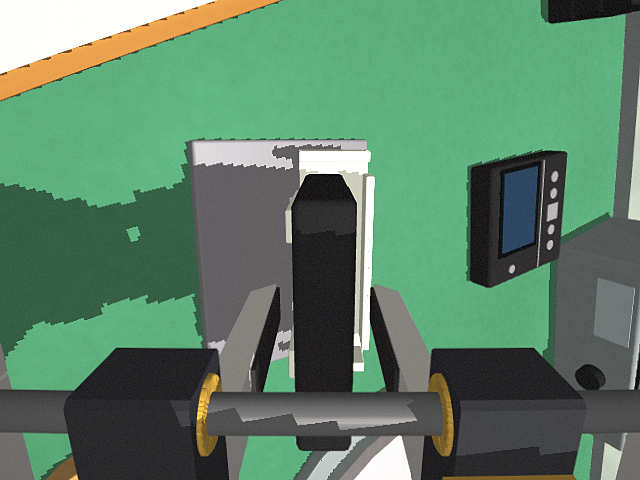

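View pics/s15.png

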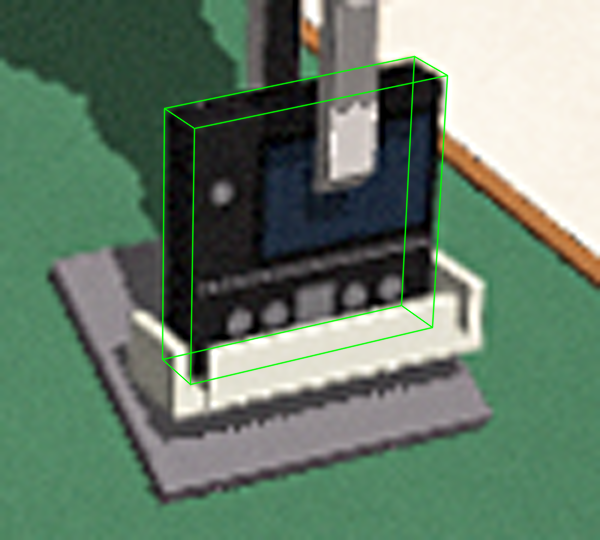

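View pics/d15.png

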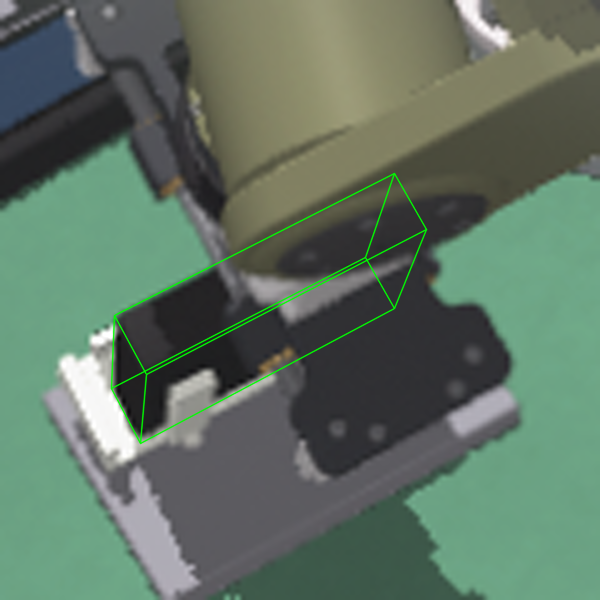

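The views show the recorder seated, with the fingers clear on both sides (wrist: recorder at columns 293–356, fingers at 275 and 372). I'll withdraw along the slant.

```bash

python3 -m pendant '[{"rx":0,"ry":0,"rz":0,"tx":0,"ty":0,"tz":-0.2,"grip":0},{"rx":0,"ry":0,"rz":0,"tx":0,"ty":0,"tz":-0.3,"grip":0},{"rx":0,"ry":0,"rz":0,"tx":0,"ty":0,"tz":-0.4,"grip":0},{"rx":0,"ry":0,"rz":0,"tx":0,"ty":0,"tz":-0.5,"grip":0},{"rx":0,"ry":0,"rz":0,"tx":0,"ty":0,"tz":-0.6,"grip":0},{"rx":0,"ry":0,"rz":0,"tx":0,"ty":0,"tz":-0.6,"grip":0},{"rx":0,"ry":0,"rz":0,"tx":0,"ty":0,"tz":-0.6,"grip":0},{"rx":0,"ry":0,"rz":0,"tx":0,"ty":0,"tz":0,"grip":0}]'
python3 go.py .4447 .3385 .1812 78.5 30
```

```text
time_s: 15.18
ee_pos: [0.3703, 0.3531, 0.2995]
eef_rot: [2.617, -0.003, 1.371]
force: [0.2, -0.7, 0.8]
grip_width: 0.0469
t 15.18 pos [0.3703 0.3531 0.2995] rpy [149.95  -0.19  78.55] F [ 0.2 -0.7  0.8] grip 0.0469
q [ 0.84  0.14  1.78 -0.53  1.    1.28]
shift units(40mm) [2.00e-03 1.60e-01 3.51e+00] turn units(4deg) [ 0.013 -0.048 -0.014]
```

```bash

python3 -m pendant '[{"rx":0,"ry":0,"rz":0,"tx":-0.6,"ty":0,"tz":-0.4,"grip":0},{"rx":0,"ry":0,"rz":0,"tx":-0.7,"ty":0,"tz":-0.3,"grip":0},{"rx":0,"ry":0,"rz":0,"tx":-0.7,"ty":0,"tz":-0.3,"grip":0},{"rx":0,"ry":0,"rz":0,"tx":-0.7,"ty":0,"tz":-0.3,"grip":0},{"rx":0,"ry":0,"rz":0,"tx":-0.7,"ty":0,"tz":-0.2,"grip":0},{"rx":0,"ry":0,"rz":0,"tx":-0.7,"ty":0,"tz":0,"grip":0},{"rx":0,"ry":0,"rz":0,"tx":-0.7,"ty":0,"tz":0,"grip":0},{"rx":0,"ry":0,"rz":0,"tx":0,"ty":0,"tz":0,"grip":0}]'
python3 look.py 16 -9
python3 - <<'E'
from station import ctrl
from model import *
RK=(.511,.325,-11.5); B=T(slab(-.0125,.0756),*RK)
S=cam(ctrl,"scene"); draw(S,[(B,(0,255,0))],"pics/s16.png",415,165,100,90,6); cv2.imwrite("pics/s16f.png",S["pixels"])
D=cam(ctrl,"side"); draw(D,[(B,(0,255,0))],"pics/d16.png",135,270,120,120,5); cv2.imwrite("pics/d16f.png",D["pixels"])
E
```

```text
time_s: 15.85
ee_pos: [0.2955, 0.1645, 0.3549]
eef_rot: [2.615, -0.007, 1.379]
force: [-0.7, -0.1, -0.4]
grip_width: 0.0473
pointer candidates [(np.float32(-152.42224), np.float64(-8.5)), (np.float32(-152.38297), np.float64(-8.25)), (np.float32(-150.21138), np.float64(-8.0)), (np.float32(-150.20573), np.float64(-8.75))]
```

View pics/s16f.png

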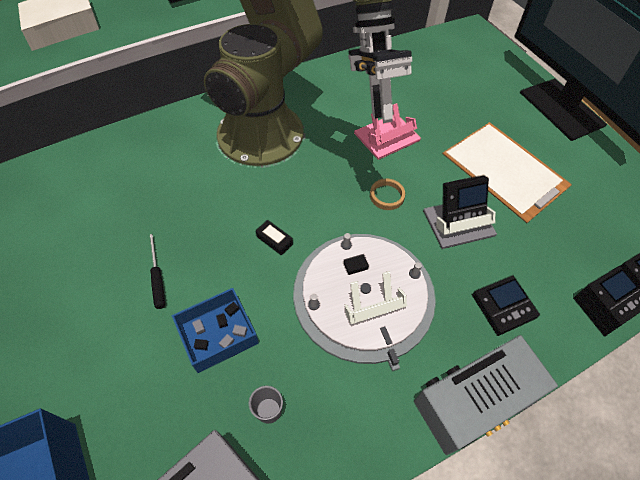

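View pics/s16.png

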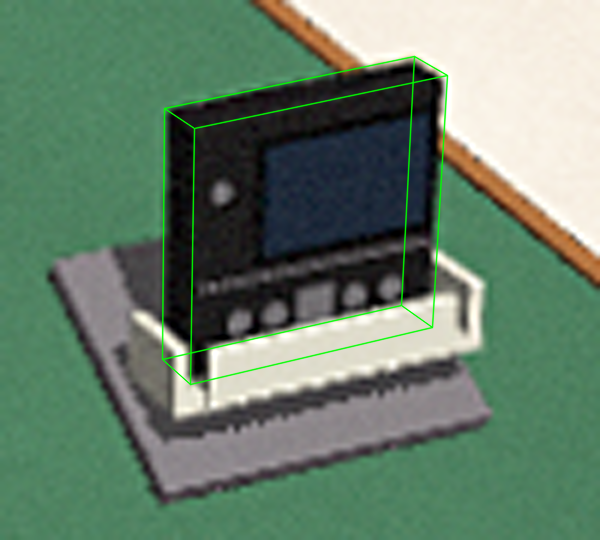

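View pics/d16.png

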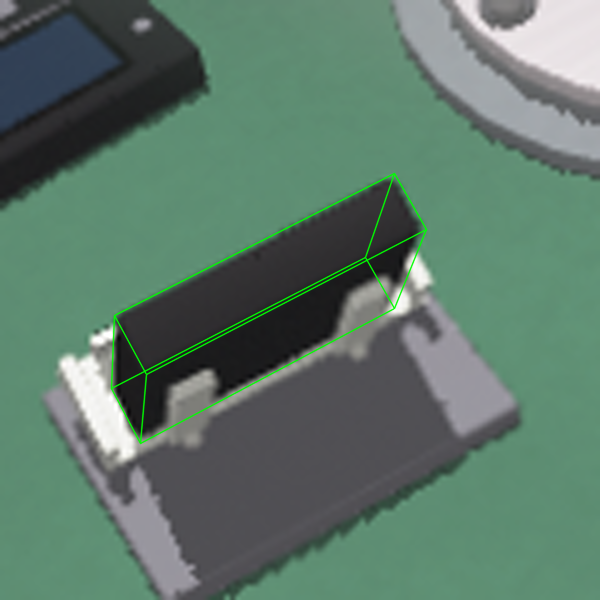

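View pics/l_16.png

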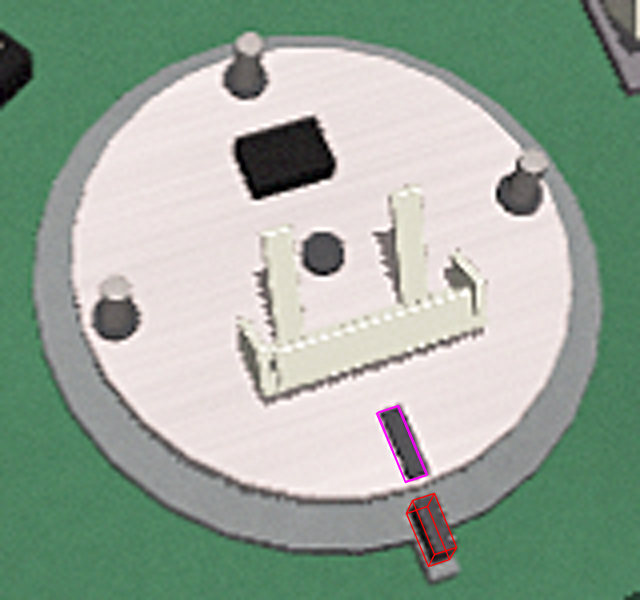

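The recorder matches the seat model in both views. The carousel pointer is at -8.4° against the mark at -9.1°, the other things are where they were, and the arm is clear. Handing in.

```bash
python3 -c "
from station import ctrl
print(ctrl.hand_in())"
```

```text
the job is handed in; nothing more can be done
None
```

The job is done and handed in at about 16 s of the 64 s allowed. `hand_in()` reports no verdict, so the outcome below rests on my own checks.

**What I did:** I pushed the carousel clockwise by post_b until its pointer met the index mark, then backed off. I drew the recorder up along its slant and lowered it, leaning the same way, into the grey and white rack. I felt the slot floor and eased the recorder back until its under face met the ribs. Then I released it and withdrew along the slant.

**Last checks:**
- **Carousel:** the pointer reads -8.4° against the mark at -9.1°, about 0.7° off with 5° allowed. That reading did not change while I took the recorder out or afterwards.
- **Recorder:** it lies on the seat outline in both the scene and side views, screen side up, with its lower edge behind the lip.
- **Surroundings:** in the last full scene picture the other things on the bench, and the pink look-alike, appear where they were. The arm is clear of everything.
- **Force:** the highest reading I saw was about 27 N at the wrist, when the recorder met the slot floor.

**What disagreed:** my first height for the recorder in the nest was about 2 mm too high and its distance from the axis about 3 mm too large. The wrist view corrected both before the grasp. The first pixel estimate of the mark left a 2 px residual; re-measuring its corners gave -9.1°.

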